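# Set out the pipetting station: every vessel to its own holder

### The arm

A 6-joint arm with a two-finger parallel gripper is mounted at the origin on a cart in front of the work surface, level with it; the furniture and walls round the work are solid. World frame = base frame: x ahead of the robot, y to its left, z up, the work surface at z = 0. Lengths are in m, angles in rad, forces in N, time in s.
With the tool pointing down it reaches from about 0.35 to 0.875 m from the base axis. Payload 4.2 kg.
Tool frame: the origin (TCP) lies on the centre line of the jaws, within the pads' length; the fingertips stand 14 mm ahead of it and the grasp point (between the pads) lies 5 mm behind it (robot.tips_ahead is the distance from the TCP to the fingertips, in m); z points along the fingers, y is the line along which they close (so a half turn about z gives the same grasp; the last joint's range is limited). The gripper opens to 87 mm and grips with 3 to 60 N. Pads are 19 mm wide; open, the fingers measure 117 mm over their backs; the gripper's body (75 mm by 190 mm) begins 51 mm behind the grasp point.
Start: joints at [1.493, 0.385, 0.008, 0, -1.194, -0.259], TCP at [0.207, 0.59, 0.237] pointing down, gripper open.
Joint ranges: [-3.14, 3.14], [-1.21, 2.06], [-1.07, 1.41], [-3.16, 2.05], [-2.99, -0.16], [-3.1, 3.1]. Speed limits (rad/s): [2.79, 2.79, 3.14, 3.14, 3.14, 3.14].

### API

Orientations are given as a unit quaternion [w, x, y, z].
In Python, from workcell import telemetry, imaging, robot gives the robot as it stands. The module is installed in compiled form; this text tells all that it offers.
- The arm moves only by the tool arm_command, never from a script. Its argument "targets" is a list of rows, each an object with "twist": the turn, a rotation vector about the world's x, y, z each as a share of 180 degrees, from -1 to 1, a list of three; "xyz": the shift along the world's x, y, z each as a share of 500 mm, from -1 to 1, a list of three; "fingers": the finger opening in mm, from 0 to 87. In form: [{"twist": [rx, ry, rz], "xyz": [tx, ty, tz], "fingers": fingers}, ...]. A call has 1 to 12 rows; each row is the pose to reach, as a shift and turn from the pose commanded when the call began, turning the shorter way round; what a row does not reach only later rows make up. A row lasts 1/12 s, in which the tool goes at most 41.7 mm and 7.16 degrees, less where a joint would pass 70% of its speed; a pose out of reach is approached as far as the arm can. A call with a number of a shift or a turn outside -1 to 1 is refused whole. A call with a gripper value outside its range is refused whole. The fingers move at their own pace and stop on an object; the grip force is fixed at half the most. Time passes only in rows, so rows that repeat a pose let the fingers close. It gives the time, the measured TCP pose, the force, the opening and the grip force at its end, in the units of the state.
- telemetry.observe(): the state, without advancing time (a new reading comes with each control period).
- imaging.snapshot(name): name is "scene" or "side" or "wrist"; returns a dict with "frame" (420x560x3 uint8, red, green, blue), "vertical_fov" (degrees; the focal length in pixels is half the picture's height over the tangent of half this angle, whatever the lens; pixels are square), "cx", "cy" (the principal point, pixels), "R" (3x3) and "t" (3): a world point X has camera coordinates R X + t; the wrist camera has in their place "T_tool_cam" (4x4, takes a point from camera to tool coordinates, whose origin is the TCP and whose axes are the flange's). Camera axes: x right, y down, z forward; pixel columns grow to the right and rows downward; lengths in m; the calibration is good to about 2 mm. A picture is of the moment at which its call begins: read the wrist's pose just before it. There is no depth.
- robot.sign_off(): hands the job in; it is judged then, once.
The state is a dict: "t": time; "joint_pos": joint angles; "joint_vel": joint speeds; "effort": joint torques, N m; "ee_pos": TCP position; "tool_rot": TCP orientation; "contact_force": force on the tool from outside, world axes, zero at the start; "torque": the same for the moment, N m; "finger_gap": opening from 0.0 (shut) to 1.0 (fully open); "grip_force": force on a finger pad.
Only numpy, scipy, OpenCV 4.12 (cv2) and the standard library are available. Lean on these libraries where they do the work, as an engineer would, in place of code of your own. Each camera call takes 0.05 s, during which the arm holds its last target. There are 200 camera calls.

### The job

Get the pipetting station ready by sorting the five loose vessels into the holders made for them: stand the brown bottle in the large round stand and the small brown vial in the small round stand, set the reagent trough down flat in its rectangular holder, and lay the two capped tubes in the wire cradle, one in each lane, resting on both wires. Keep the bottle and the vial upright all the time, and leave the blue rack of small tubes where it stands.

Things in the scene. Friction and masses are not known exactly. Their poses are not given: they have to be found in the camera images.
- bottle_center (a point): Brown round reagent bottle with a white label and a black screw cap, standing upright, loose; 54 mm in diameter, 120 mm tall; straight body up to about 75 mm, then a shoulder, then the fixed cap (39 mm in diameter, top 20 mm). The point is on its axis, 60 mm above its underside; z is up. About 0.14 kg.
- vial_center (a point): Small brown dropper vial with a black cap, standing upright, loose; body 28 mm in diameter up to about 52 mm, cap 22 mm in diameter, 72 mm tall in all. The point is on its axis, 36 mm above its underside; z is up. About 0.05 kg.
- trough_center (a point): White reagent trough (open boat-shaped dish, yellow inside), loose, lying flat; 54 mm (its x) by 130 mm (its y) by 28 mm high, side walls lean out slightly towards the rim. The point is at its middle, 14 mm above its underside. Grip it from outside across the 54 mm. About 0.04 kg.
- tube_a_center (a point): Capped 15 ml tube with a conical tip and a blue cap, lying on the bench, loose; it lies along its own y, 115 mm long, about 20 mm thick (18 mm between the fingers), and does not roll. The point is at its middle, 10 mm above the bench when it lies there. About 0.02 kg.
- tube_b_center (a point): A second tube, the same in all respects as tube_a. The two are interchangeable.
- bottle_stand: Large round stand, for the bottle: a low open aluminium cup fixed on the bench, inside diameter 72 mm, wall 4 mm thick, rim 30 mm above the bench, inner floor 4 mm above it. Origin: on its axis at the bench; z up.
- vial_stand: Small round stand, for the vial: the same kind of cup, inside diameter 44 mm, wall 4 mm thick, rim 16 mm above the bench, inner floor 4 mm above it. Origin: on its axis at the bench; z up.
- trough_holder: Rectangular grey plastic holder for the trough, fixed on the bench: inside 70 mm (its x) by 146 mm (its y), walls 6 mm thick, rim 16 mm above the bench, inner floor 3 mm above it. Each long side (facing its x) has a gap 86 mm long in the middle for the fingers. Origin: its centre at the bench.
- tube_cradle: Wire cradle for the tubes, fixed on the bench, 121 x 65 mm: two bent 5 mm white-coated wires at its y = -30 and +30 mm, each with two notches. The two lanes run along its y, at x = -35 and +35 mm. A notch is 26 mm wide at its flat bottom, 46 mm at the mouth; a lying tube rests 32 mm above the bench (tube centre 42), wire tops at 60 mm. Free space for fingers between the wires. Origin: centre, at the bench.
- rack: Bystander: blue tube rack holding small snap-cap tubes, 56 mm (its x) by 136 mm (its y) by 52 mm high, loose, standing at the front right of the work; to be left alone. Origin: centre of its underside.
Things that resemble listed ones, but are neither listed nor needed, are in the scene too. There is more than one size of the part that bears bottle_center; the job needs the larger.

How it is judged:
At the end, for the whole second after the job is handed in: Bottle and vial upright on the floors of the large and small stand (13, 12 mm of axis, tilt 0.1 rad); trough flat on its holder's floor (12 mm, 0.25 rad); tubes on both wires, one in each lane (8 mm across, 25 mm along, 0.15 rad); all at rest (horizontal distance between bottle_center and bottle_stand below 0.013 m and z of bottle_center in the frame of bottle_stand between 0.058 and 0.07 m and angle between each of bottle_center, vial_center, trough_center's own z axis and vertical below 0.1 rad and horizontal distance between vial_center and vial_stand below 0.012 m and z of vial_center in the frame of vial_stand between 0.034 and 0.046 m and x of trough_center in the frame of trough_holder between -0.012 and 0.012 m and y of trough_center in the frame of trough_holder between -0.012 and 0.012 m and z of trough_center in the frame of trough_holder between 0.012 and 0.022 m and angle between the y axis of trough_center and the y axis of trough_holder, either way round below 0.25 rad and ((x of tube_a_center in the frame of tube_cradle between 0.027 and 0.043 m and y of tube_a_center in the frame of tube_cradle between -0.025 and 0.025 m and z of tube_a_center in the frame of tube_cradle between 0.036 and 0.048 m and angle between the y axis of each of tube_a_center, tube_b_center and the y axis of tube_cradle, either way round below 0.15 rad and x of tube_b_center in the frame of tube_cradle between -0.043 and -0.027 m and y of tube_b_center in the frame of tube_cradle between -0.025 and 0.025 m and z of tube_b_center in the frame of tube_cradle between 0.036 and 0.048 m) or (x of tube_a_center in the frame of tube_cradle between -0.043 and -0.027 m and y of tube_a_center in the frame of tube_cradle between -0.025 and 0.025 m and z of tube_a_center in the frame of tube_cradle between 0.036 and 0.048 m and angle between the y axis of each of tube_a_center, tube_b_center and the y axis of tube_cradle, either way round below 0.15 rad and x of tube_b_center in the frame of tube_cradle between 0.027 and 0.043 m and y of tube_b_center in the frame of tube_cradle between -0.025 and 0.025 m and z of tube_b_center in the frame of tube_cradle between 0.036 and 0.048 m)) and linear speed of each of bottle, vial, trough, tube_a, tube_b below 0.02 m/s and angular speed of each of bottle, vial, trough, tube_a, tube_b below 0.3 rad/s); the robot touches nothing.
It fails at once if the bottle is tipped by more than 0.6 rad (angle between bottle_center's own z axis and vertical above 0.6 rad).
It fails at once if the vial is tipped by more than 0.6 rad (angle between vial_center's own z axis and vertical above 0.6 rad).
It fails at once if the blue rack is moved by more than 25 mm (distance of rack from where it was at the start of the episode above 0.025 m).
It also fails if it takes over 131 s, if anything falls off the work surface, if the arm or the gripper's body presses on something with over 40 N, if the wrist force passes 120 N, or if a joint passes its speed limit or range.

## Working session

There is one attempt and no reset: what is moved stays moved. The work goes in short steps, Python scripts to look and compute and a tool call to move; the robot and the scene stay as the last step left them, time stands still between calls to the robot, and variables do not carry over. Pictures are saved under pics/ and viewed, at most 14 in all, crops included, and the job is handed in when it is done.

Besides the shell and the picture viewer there is one more tool, called after "Emit:" as a command line: name --argument value ..., lists and objects as JSON in quotes. arm_command: Moves the arm, as the interface text tells. Shift numbers are shares of 500 mm and turn numbers shares of 180 degrees, none past 1 either way. Its arguments: {"type":"object","properties":{"targets":{"type":"array","items":{"type":"object","properties":{"twist":{"type":"array","items":{"type":"number"}},"xyz":{"type":"array","items":{"type":"number"}},"fingers":{"type":"number"}}}}},"required":["targets"]}

```bash
mkdir -p pics
cat > h.py <<'E'
import numpy as np, cv2
from workcell import telemetry, imaging, robot
from scipy.spatial.transform import Rotation as Ro
def snap(n,f=None):
    s=telemetry.observe(); d=imaging.snapshot(n); im=cv2.cvtColor(d["frame"],cv2.COLOR_RGB2BGR)
    if n=="wrist":
        q=s["tool_rot"]; Rt=Ro.from_quat([q[1],q[2],q[3],q[0]]).as_matrix(); T=np.array(d["T_tool_cam"])
        Rwc=Rt@T[:3,:3]; c=Rt@T[:3,3]+np.array(s["ee_pos"]); d["R"]=Rwc.T; d["t"]=-Rwc.T@c
    d["R"]=np.array(d["R"]); d["t"]=np.array(d["t"]); d["f"]=210/np.tan(np.radians(d["vertical_fov"]/2))
    if f: cv2.imwrite("pics/"+f+".png",im)
    d={k:d[k] for k in("R","t","f","cx","cy")}; np.save("pics/"+(f or n)+".npy",d,allow_pickle=True)
    return im,d
def load(f): return cv2.imread("pics/"+f+".png"),np.load("pics/"+f+".npy",allow_pickle=True).item()
def ray(d,u,v,z):
    c=-d["R"].T@d["t"]; r=d["R"].T@np.array([(u-d["cx"])/d["f"],(v-d["cy"])/d["f"],1]); return c+r*(z-c[2])/r[2]
def proj(d,X):
    p=d["R"]@np.array(X)+d["t"]; return np.array([d["cx"]+d["f"]*p[0]/p[2],d["cy"]+d["f"]*p[1]/p[2]])
E
python3 - <<'E'
from h import *
print({k:np.round(v,3) for k,v in telemetry.observe().items()}, robot.tips_ahead)
for n in("scene","side","wrist"):
    im,d=snap(n,n+"0"); print(n,d["f"],d["cx"],d["cy"],"cam",np.round(-d["R"].T@d["t"],3),"fwd",np.round(d["R"][2],3))
E
```

```text
{'t': np.float64(0.0), 'joint_pos': array([ 1.493e+00,  3.860e-01,  7.000e-03, -1.000e-03, -1.194e+00,
       -2.590e-01]), 'joint_vel': array([-0.   , -0.   ,  0.001,  0.001, -0.   ,  0.002]), 'effort': array([-0.0000e+00, -3.9066e+01,  1.8741e+01,  4.2200e+00,  1.1000e-02,
       -0.0000e+00]), 'ee_pos': array([0.206, 0.589, 0.235]), 'tool_rot': array([ 0.001,  0.986, -0.168, -0.   ]), 'contact_force': array([ 0.658, -0.062, -0.117]), 'torque': array([ 0.049, -0.024,  0.021]), 'grip_force': np.float64(0.0), 'finger_gap': np.float64(0.995)} 0.014
scene 473.5960577690192 272.0424471283 210.30241837990152 cam [-0.385 -0.581  0.878] fwd [ 0.657  0.417 -0.628]
side 405.1774557863252 277.72137437499816 205.46646452316529 cam [ 0.008 -0.769  0.856] fwd [ 0.405  0.609 -0.681]
wrist 353.1407588319101 284.18366933533224 202.58776419049428 cam [0.282 0.564 0.385] fwd [-0.275  0.094 -0.957]
```

View pics/scene0.png

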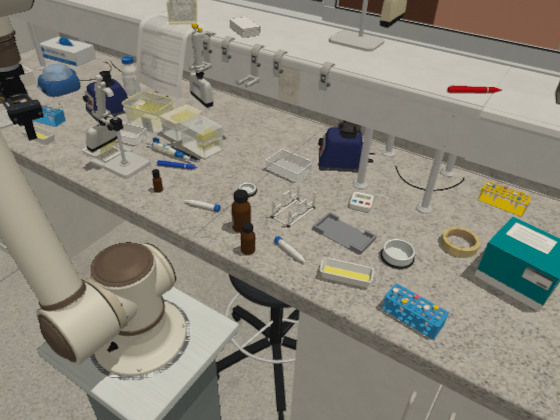

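View pics/side0.png

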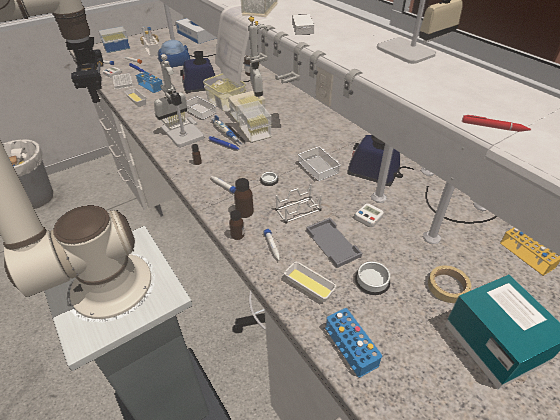

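Run:
```python
from h import *
im,d=load("scene0"); im2,d2=load("side0")
cv2.imwrite("pics/c1.png",cv2.resize(im[150:350,140:460],None,fx=2.5,fy=2.5,interpolation=cv2.INTER_CUBIC)[:500])
cv2.imwrite("pics/c2.png",cv2.resize(im2[140:380,180:420],None,fx=2.5,fy=2.5,interpolation=cv2.INTER_CUBIC))
P=dict(vialbase=(157,189,0),bottlebase=(241,228,0),small=(248,250,0),tubeA=(202,205,.01),tubeB=(289,250,.01),trough=(347,269,.014),holder=(344,232,.016),cradle=(293,207,.03),bstand=(398,254,.015),vstand=(248,189,.008),rack=(415,311,.026))
for k,(u,v,z) in P.items(): print(k,np.round(ray(d,u,v,z),3))
P2=dict(vialbase=(197,163,0),bottlebase=(244,213,0),small=(237,237,0),tubeA=(222,185,.01),tubeB=(271,244,.01),trough=(309,281,.014),holder=(333,241,.016),cradle=(298,205,.03),bstand=(374,278,.015),vstand=(269,178,.008),rack=(354,341,.026))
for k,(u,v,z) in P2.items(): print(k,np.round(ray(d2,u,v,z),3))
```

```text
vialbase [0.418 0.353 0.   ]
bottlebase [0.418 0.03  0.   ]
small [ 0.356 -0.038 -0.   ]
tubeA [0.426 0.178 0.01 ]
tubeB [ 0.409 -0.133  0.01 ]
trough [ 0.43  -0.293  0.014]
holder [ 0.551 -0.224  0.016]
cradle [ 0.55  -0.059  0.03 ]
bstand [ 0.555 -0.38   0.015]
vstand [0.571 0.115 0.008]
rack [ 0.388 -0.485  0.026]
vialbase [0.411 0.342 0.   ]
bottlebase [0.415 0.028 0.   ]
small [ 0.348 -0.045  0.   ]
tubeA [0.42  0.173 0.01 ]
tubeB [ 0.408 -0.131  0.01 ]
trough [ 0.415 -0.294  0.014]
holder [ 0.551 -0.226  0.016]
cradle [ 0.551 -0.064  0.03 ]
bstand [ 0.555 -0.382  0.015]
vstand [0.565 0.116 0.008]
rack [ 0.391 -0.486  0.026]
```

View pics/c1.png

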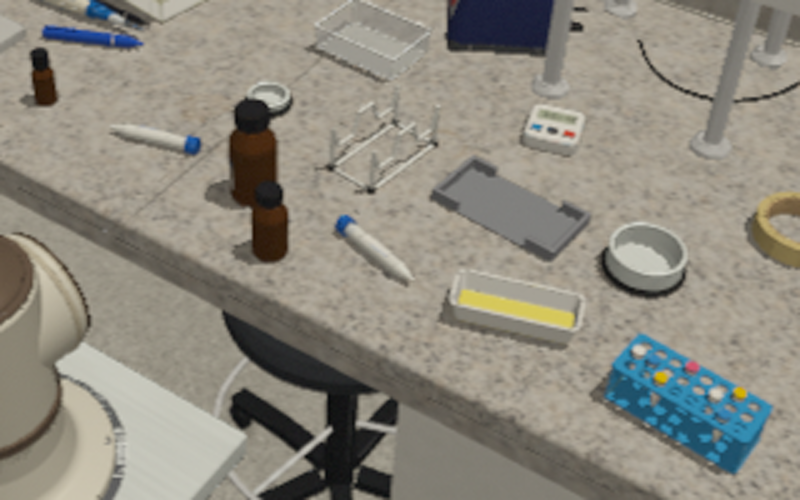

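View pics/c2.png

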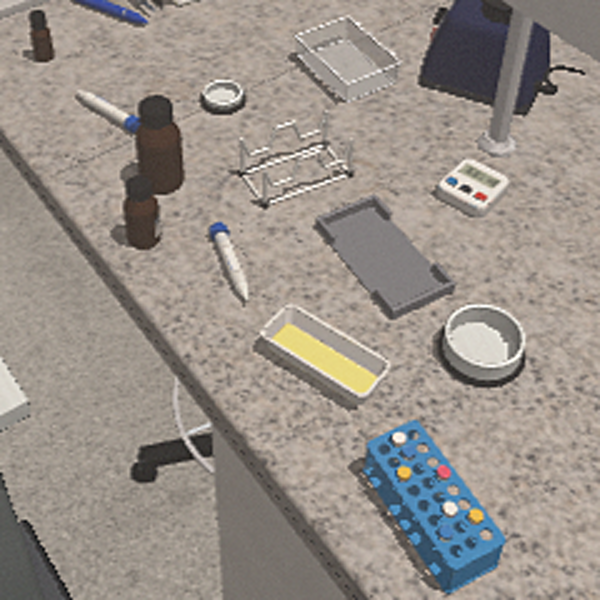

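Emit:
arm_command --targets '[{"xyz": [0,0,0.2],"twist": [0,0,0],"fingers": 87},{"xyz": [0,0,0.32],"twist": [0,0,0.03],"fingers": 87},{"xyz": [0,0,0.32],"twist": [0,0,0.1],"fingers": 87},{"xyz": [0.42,-0.85,0.32],"twist": [0,0,0.107],"fingers": 87},{"xyz": [0.42,-0.85,0.32],"twist": [0,0,0.107],"fingers": 87},{"xyz": [0.42,-0.85,0.32],"twist": [0,0,0.107],"fingers": 87},{"xyz": [0.42,-0.85,0.32],"twist": [0,0,0.107],"fingers": 87},{"xyz": [0.42,-0.85,0.32],"twist": [0,0,0.107],"fingers": 87},{"xyz": [0.42,-0.85,0.32],"twist": [0,0,0.107],"fingers": 87},{"xyz": [0.42,-0.85,0.32],"twist": [0,0,0.107],"fingers": 87},{"xyz": [0.42,-0.85,0.32],"twist": [0,0,0.107],"fingers": 87},{"xyz": [0.42,-0.85,0.32],"twist": [0,0,0.107],"fingers": 87}]'

```text
t: 1.15
ee_pos: [0.3723, 0.2525, 0.3893]
tool_rot: [-0.0, 1.0, 0.0, -0.0]
contact_force: [0.4, 0.9, -0.3]
finger_gap: 1.001
grip_force: 0.0
```

Emit:
arm_command --targets '[{"xyz": [0,0,0],"twist": [0,0,0],"fingers": 87},{"xyz": [0,0,0],"twist": [0,0,0],"fingers": 87},{"xyz": [0,0,0],"twist": [0,0,0],"fingers": 87}]'

```text
t: 1.4
ee_pos: [0.3721, 0.2545, 0.3889]
tool_rot: [-0.0, 1.0, -0.001, -0.0]
contact_force: [-0.7, 0.7, -0.5]
finger_gap: 1.0
grip_force: 0.0
```

Run:
```python
from h import *
im,d=snap("wrist","w1"); print(telemetry.observe()["ee_pos"],telemetry.observe()["tool_rot"])
```

```text
[0.37190901 0.25508015 0.3887859 ] [ 8.82481946e-05  9.99999945e-01 -7.21386190e-05 -3.11004984e-04]
```

View pics/w1.png

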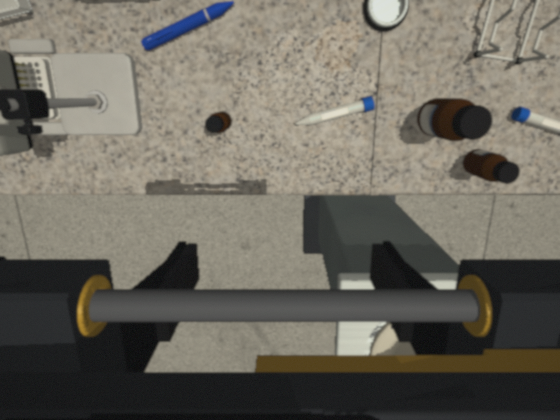

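Emit:
arm_command --targets '[{"xyz": [0.06,-0.61,0.16],"twist": [0,0,0],"fingers": 87},{"xyz": [0.06,-0.61,0.16],"twist": [0,0,0],"fingers": 87},{"xyz": [0.06,-0.61,0.16],"twist": [0,0,0],"fingers": 87},{"xyz": [0.06,-0.61,0.16],"twist": [0,0,0],"fingers": 87},{"xyz": [0.06,-0.61,0.16],"twist": [0,0,0],"fingers": 87},{"xyz": [0.06,-0.61,0.16],"twist": [0,0,0],"fingers": 87},{"xyz": [0.06,-0.61,0.16],"twist": [0,0,0],"fingers": 87},{"xyz": [0.06,-0.61,0.16],"twist": [0,0,0],"fingers": 87},{"xyz": [0.06,-0.61,0.16],"twist": [0,0,0],"fingers": 87},{"xyz": [0.06,-0.61,0.16],"twist": [0,0,0],"fingers": 87},{"xyz": [0.06,-0.61,0.16],"twist": [0,0,0],"fingers": 87},{"xyz": [0.06,-0.61,0.16],"twist": [0,0,0],"fingers": 87}]'

```text
t: 2.45
ee_pos: [0.4023, -0.049, 0.4685]
tool_rot: [0.0, 1.0, 0.001, -0.001]
contact_force: [-0.0, -1.0, 0.2]
finger_gap: 0.998
grip_force: 0.0
```

Run:
```python
from h import *
im,d=snap("wrist","w2"); cv2.imwrite("pics/w2b.png",cv2.resize(im,(800,600),interpolation=cv2.INTER_CUBIC)[:300])
```

```text
(no output)
```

View pics/w2b.png

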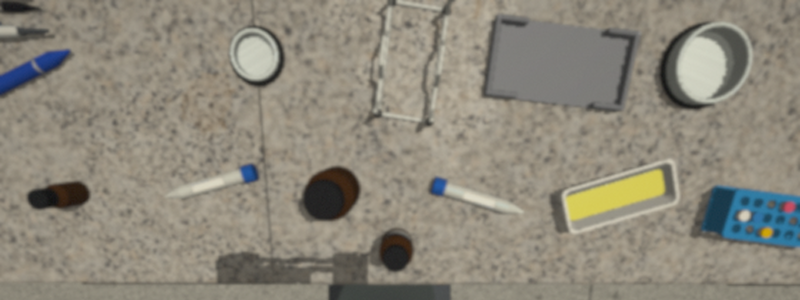

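Run:
```python
from h import *
im,d=load("w2"); k=1.42857
def r(u,v,z): return ray(d,u/k,v/k,z)
def seg(n,a,b,z):
    A,B=r(*a,z),r(*b,z); v=A-B; print(n,np.round((A+B)/2,4),"len",np.linalg.norm(v).round(4),"ang",np.degrees(np.arctan2(v[1],v[0])).round(1))
seg("tube1",(168,193),(257,172),.01); seg("tube2",(432,186),(522,211),.01)
def quad(n,c,z):
    P=np.array([r(*p,z) for p in c]); e=[np.linalg.norm(P[i]-P[(i+1)%4]).round(3) for i in range(4)]
    v=P[0]+P[3]-P[1]-P[2]; print(n,P.mean(0).round(4),e,"long ang",np.degrees(np.arctan2(v[1],v[0])).round(1))
quad("trough",[(562,190),(674,160),(679,199),(570,233)],.028)
quad("holder",[(499,15),(638,30),(622,110),(485,97)],.016)
quad("holder_b",[(499,15),(638,30),(622,110),(485,97)],.0)
print("cradle low corners",r(374,120,.003),r(431,126,.003),"top",r(390,2,.003),r(450,7,.003))
print("vial cap",r(41,198,.072),"bottle cap",r(325,199,.12),"small",r(397,257,.09))
print("vstand",r(256,54,.016),"width",r(231,54,.016)-r(281,54,.016)); print("bstand",r(710,62,.03),"width",r(668,62,.03)-r(751,62,.03))
```

```text
tube1 [0.4289 0.1812 0.01  ] len 0.1108 ang 102.9
tube2 [ 0.4109 -0.1334  0.01  ] len 0.1127 ang 74.9
trough [ 0.4166 -0.2967  0.028 ] [np.float64(0.128), np.float64(0.046), np.float64(0.129), np.float64(0.052)] long ang 106.7
holder [ 0.5584 -0.2181  0.016 ] [np.float64(0.151), np.float64(0.082), np.float64(0.155), np.float64(0.083)] long ang 84.9
holder_b [ 0.5604 -0.2226  0.    ] [np.float64(0.155), np.float64(0.084), np.float64(0.16), np.float64(0.085)] long ang 84.9
cradle low corners [ 0.4998174  -0.01097572  0.003     ] [ 0.49339316 -0.07698771  0.003     ] top [ 0.62138565 -0.03027178  0.003     ] [ 0.61670926 -0.09556032  0.003     ]
vial cap [0.41761205 0.3432171  0.072     ] bottle cap [0.42310605 0.03107683 0.12      ] small [ 0.3580173  -0.03870184  0.09      ]
vstand [0.567477  0.1160404 0.016    ] width [-0.00014468  0.05461239  0.        ]
bstand [ 0.55894769 -0.37346929  0.03      ] width [-0.00023569  0.08890456  0.        ]
```

Emit:
arm_command --targets '[{"xyz": [0.1,-0.5,-0.44],"twist": [0,0,0],"fingers": 87},{"xyz": [0.1,-0.5,-0.44],"twist": [0,0,0],"fingers": 87},{"xyz": [0.1,-0.5,-0.44],"twist": [0,0,0],"fingers": 87},{"xyz": [0.1,-0.5,-0.44],"twist": [0,0,0],"fingers": 87},{"xyz": [0.1,-0.5,-0.44],"twist": [0,0,0],"fingers": 87},{"xyz": [0.1,-0.5,-0.44],"twist": [0,0,0],"fingers": 87},{"xyz": [0.1,-0.5,-0.44],"twist": [0,0,0],"fingers": 87},{"xyz": [0.1,-0.5,-0.44],"twist": [0,0,0],"fingers": 87},{"xyz": [0.1,-0.5,-0.44],"twist": [0,0,0],"fingers": 87},{"xyz": [0.1,-0.5,-0.44],"twist": [0,0,0],"fingers": 87},{"xyz": [0.1,-0.5,-0.44],"twist": [0,0,0],"fingers": 87},{"xyz": [0.1,-0.5,-0.44],"twist": [0,0,0],"fingers": 87}]'

```text
t: 3.5
ee_pos: [0.4531, -0.2994, 0.2506]
tool_rot: [0.001, 1.0, 0.001, 0.001]
contact_force: [0.2, -0.3, 0.8]
finger_gap: 1.001
grip_force: 0.0
```

Run:
```python
from h import *
im,d=snap("wrist","w3"); cv2.imwrite("pics/w3b.png",cv2.resize(im,(800,600),interpolation=cv2.INTER_CUBIC)[:330])
```

Emit:
arm_command --targets '[{"xyz": [0,0.7,0],"twist": [0,0,0],"fingers": 87},{"xyz": [0,0.7,0],"twist": [0,0,0],"fingers": 87},{"xyz": [0,0.7,0],"twist": [0,0,0],"fingers": 87},{"xyz": [0,0.7,0],"twist": [0,0,0],"fingers": 87},{"xyz": [0,0.7,0],"twist": [0,0,0],"fingers": 87},{"xyz": [0,0.7,0],"twist": [0,0,0],"fingers": 87},{"xyz": [0,0.7,0],"twist": [0,0,0],"fingers": 87},{"xyz": [0,0.7,0],"twist": [0,0,0],"fingers": 87},{"xyz": [0,0.7,0],"twist": [0,0,0],"fingers": 87},{"xyz": [0,0.7,0],"twist": [0,0,0],"fingers": 87},{"xyz": [0,0.7,0],"twist": [0,0,0],"fingers": 87},{"xyz": [0,0.7,0],"twist": [0,0,0],"fingers": 87}]'

```text
t: 4.55
ee_pos: [0.4519, 0.0498, 0.2501]
tool_rot: [-0.0, 1.0, 0.0, 0.001]
contact_force: [0.6, 0.4, 0.0]
finger_gap: 1.0
grip_force: 0.0
```

Run:
```python
from h import *
im,d=snap("wrist","w4"); cv2.imwrite("pics/w4b.png",cv2.resize(im,(800,600),interpolation=cv2.INTER_CUBIC)[:330])
```

```text
(no output)
```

View pics/w3b.png

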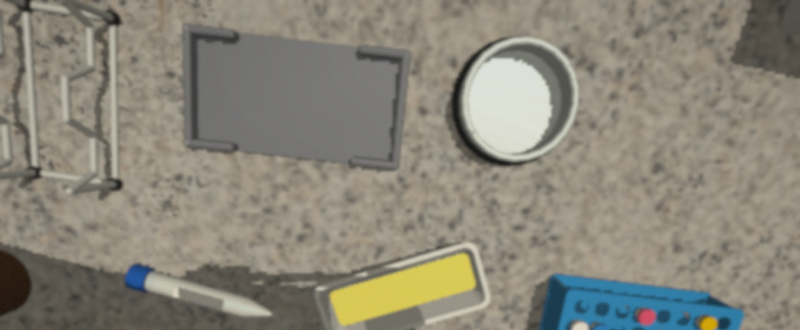

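View pics/w4b.png

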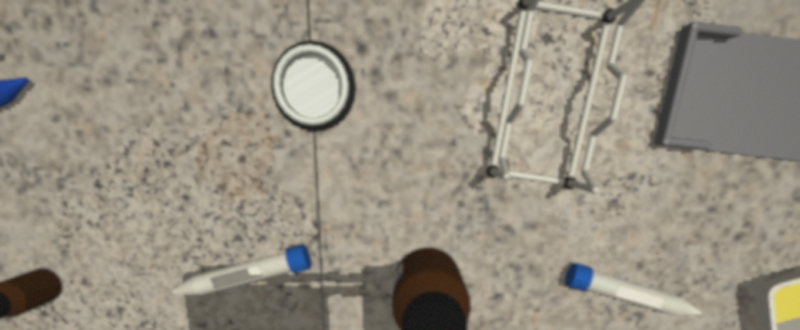

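Run:
```python
from h import *
k=1.42857
for f in("w3","w4"):
    im,d=load(f)
    def r(u,v,z): return ray(d,u/k,v/k,z)
    def seg(n,a,b,z):
        A,B=r(*a,z),r(*b,z); v=A-B; print(n,np.round((A+B)/2,4),"len",np.linalg.norm(v).round(4),"ang",np.degrees(np.arctan2(v[1],v[0])).round(1))
    def quad(n,c,z):
        P=np.array([r(*p,z) for p in c]); e=[np.linalg.norm(P[i]-P[(i+1)%4]).round(3) for i in range(4)]
        v=P[0]+P[3]-P[1]-P[2]; print(n,P.mean(0).round(4),e,"long ang",np.degrees(np.arctan2(v[1],v[0])).round(1))
    if f=="w3":
        quad("holder",[(184,24),(411,49),(397,169),(186,147)],.016)
        print("bstand",r(518,99,.03),r(458,99,.03)-r(578,99,.03),"floor",r(508,104,.004)); seg("tube2",(126,273),(271,316),.01)
        seg("cradleR",(30,170),(28,8),.003)
        A,B=r(472,244,.028),r(489,299,.028); C=r(317,290,.028); print("trough far corner",A,B,C,np.linalg.norm(A-B),np.linalg.norm(A-C)," centre",(B+C)/2)
    else:
        quad("cradle",[(612,14),(570,183),(493,171),(526,4)],.003)
        print("vstand",r(312,84,.016),r(272,84,.016)-r(352,84,.016),"floor",r(312,87,.004)); seg("tube1",(176,292),(309,257),.01);seg("tube2",(567,276),(700,313),.01)
        print("wire tops? ")
        for p in((625,30),(590,185),(502,185),(528,72)): print(r(*p,.06))
```

```text
holder [ 0.559  -0.2194  0.016 ] [np.float64(0.157), np.float64(0.082), np.float64(0.155), np.float64(0.082)] long ang 84.4
bstand [ 0.55860031 -0.37578761  0.03      ] [-0.00017926  0.08266922  0.        ] floor [ 0.55692384 -0.3740584   0.004     ]
tube2 [ 0.4106 -0.1316  0.01  ] len 0.1189 ang 72.2
cradleR [ 0.5642 -0.0213  0.003 ] len 0.1134 ang 168.7
trough far corner [ 0.4565948  -0.34840931  0.028     ] [ 0.41325875 -0.36331991  0.028     ] [ 0.42030391 -0.23031085  0.028     ] 0.04582945898832678 0.12354868111948444  centre [ 0.41678133 -0.29681538  0.028     ]
cradle [ 0.5605 -0.0548  0.003 ] [np.float64(0.119), np.float64(0.061), np.float64(0.116), np.float64(0.061)] long ang -8.8
vstand [0.5678554  0.11742183 0.016     ] [-5.45329492e-05  5.66356683e-02  0.00000000e+00] floor [0.56694149 0.11962127 0.004     ]
tube1 [0.4264 0.1821 0.01  ] len 0.113 ang 104.9
tube2 [ 0.41  -0.134  0.01 ] len 0.116 ang 74.4
wire tops? 
[ 0.59449511 -0.08246538  0.06      ]
[ 0.50170121 -0.07102771  0.06      ]
[ 0.5016355  -0.01278304  0.06      ]
[ 0.57080316 -0.02509275  0.06      ]
```

Emit:
arm_command --targets '[{"xyz": [-0.049,0.264,-0.08],"twist": [0,0,-0.419],"fingers": 60},{"xyz": [-0.049,0.264,-0.08],"twist": [0,0,-0.419],"fingers": 60},{"xyz": [-0.049,0.264,-0.08],"twist": [0,0,-0.419],"fingers": 60},{"xyz": [-0.049,0.264,-0.08],"twist": [0,0,-0.419],"fingers": 60},{"xyz": [-0.049,0.264,-0.08],"twist": [0,0,-0.419],"fingers": 60},{"xyz": [-0.049,0.264,-0.2],"twist": [0,0,-0.419],"fingers": 60},{"xyz": [-0.049,0.264,-0.28],"twist": [0,0,-0.419],"fingers": 60},{"xyz": [-0.049,0.264,-0.34],"twist": [0,0,-0.419],"fingers": 60},{"xyz": [-0.049,0.264,-0.34],"twist": [0,0,-0.419],"fingers": 60},{"xyz": [-0.049,0.264,-0.34],"twist": [0,0,-0.419],"fingers": 60},{"xyz": [-0.049,0.264,-0.34],"twist": [0,0,-0.419],"fingers": 60},{"xyz": [-0.049,0.264,-0.34],"twist": [0,0,-0.419],"fingers": 60}]'

```text
t: 5.6
ee_pos: [0.4281, 0.1805, 0.0789]
tool_rot: [0.0, 0.79, -0.613, -0.0]
contact_force: [0.2, -0.5, 0.3]
finger_gap: 0.691
grip_force: 0.0
```

Run:
```python
from h import *
im,d=snap("wrist","w5"); s=telemetry.observe(); q=s["tool_rot"]; print(s["ee_pos"],q,s["joint_pos"])
cv2.imwrite("pics/w5b.png",im)
```

```text
[0.42816048 0.18071932 0.07921725] [-2.18902415e-05  7.91098527e-01 -6.11688742e-01  6.28269537e-05] [ 7.50489733e-01  3.06633482e-01 -5.82315959e-01  1.85566468e-04
 -6.81783406e-01 -4.96224515e-01]
```

View pics/w5b.png

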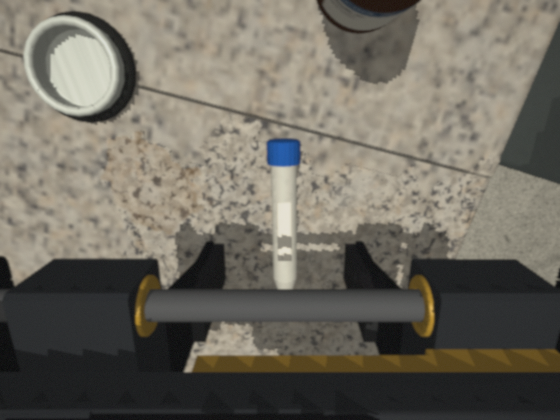

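Emit:
arm_command --targets '[{"xyz": [0,0,-0.07],"twist": [0,0,0],"fingers": 60},{"xyz": [0,0,-0.124],"twist": [0,0,0],"fingers": 60},{"xyz": [0,0,-0.124],"twist": [0,0,0],"fingers": 60},{"xyz": [0,0,-0.124],"twist": [0,0,0],"fingers": 5},{"xyz": [0,0,-0.124],"twist": [0,0,0],"fingers": 5},{"xyz": [0,0,-0.124],"twist": [0,0,0],"fingers": 5},{"xyz": [0,0,-0.124],"twist": [0,0,0],"fingers": 5},{"xyz": [0,0,-0.124],"twist": [0,0,0],"fingers": 5},{"xyz": [0,0,-0.124],"twist": [0,0,0],"fingers": 5},{"xyz": [0,0,-0.124],"twist": [0,0,0],"fingers": 5},{"xyz": [0,0,-0.124],"twist": [0,0,0],"fingers": 5},{"xyz": [0,0,-0.124],"twist": [0,0,0],"fingers": 5}]'

```text
t: 6.65
ee_pos: [0.4277, 0.1816, 0.0173]
tool_rot: [-0.0, 0.791, -0.612, 0.0]
contact_force: [-1.1, 0.5, 2.5]
finger_gap: 0.21
grip_force: 30.0
```

Emit:
arm_command --targets '[{"xyz": [0,0,0.08],"twist": [0,0,0],"fingers": 5},{"xyz": [0,0,0.16],"twist": [0,0,0],"fingers": 5},{"xyz": [0,0,0.24],"twist": [0,0,0],"fingers": 5},{"xyz": [0,0,0.3],"twist": [0,0,-0.03],"fingers": 5},{"xyz": [0.332,-0.482,0.3],"twist": [0,0,-0.13],"fingers": 5},{"xyz": [0.332,-0.482,0.3],"twist": [0,0,-0.13],"fingers": 5},{"xyz": [0.332,-0.482,0.3],"twist": [0,0,-0.13],"fingers": 5},{"xyz": [0.332,-0.482,0.3],"twist": [0,0,-0.13],"fingers": 5},{"xyz": [0.332,-0.482,0.3],"twist": [0,0,-0.13],"fingers": 5},{"xyz": [0.332,-0.482,0.3],"twist": [0,0,-0.13],"fingers": 5},{"xyz": [0.332,-0.482,0.3],"twist": [0,0,-0.13],"fingers": 5},{"xyz": [0.332,-0.482,0.22],"twist": [0,0,-0.13],"fingers": 5}]'

```text
t: 7.65
ee_pos: [0.6032, -0.0645, 0.1342]
tool_rot: [0.007, -0.649, 0.76, -0.007]
contact_force: [2.0, 0.8, 0.4]
finger_gap: 0.201
grip_force: 30.0
```

Run:
```python
from h import *
im,d=snap("wrist","w6"); s=telemetry.observe(); q=s["tool_rot"]; print(s["ee_pos"],q,s["finger_gap"])
```

```text
[ 0.59307457 -0.06240598  0.12063436] [-0.00158397 -0.64779293  0.76181188  0.0021161 ] 0.20331348371027547
```

View pics/w6.png

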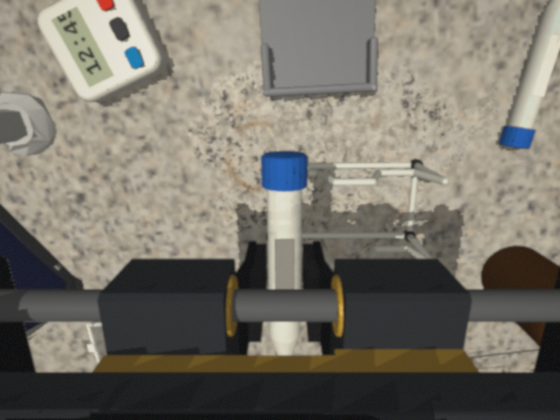

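Run:
```python
from h import *
im,d=load("w6")
a=np.radians(-8.8);C=np.array([.5595,-.0543]);X=np.array([np.cos(a),np.sin(a)]);Y=np.array([-X[1],X[0]])
for p in((417,163),(411,238)): print(ray(d,*p,.003))
print(C-.0585*X-.0305*Y,C-.0585*X+.0305*Y, "lane",C+.035*X,C-.035*X)
for x in(-.061,-.058,-.048,-.022,0,.022,.035): print(x,[proj(d,[*(C+x*X-.03*Y),z]).round() for z in(.003,.032,.06)])
cv2.imwrite("pics/w6c.png",cv2.resize(im[140:270,220:460],None,fx=3.3,fy=3.3,interpolation=cv2.INTER_CUBIC))
```

```text
[ 0.49700373 -0.07533051  0.003     ]
[ 0.50513156 -0.01131334  0.003     ]
[ 0.49702257 -0.07549129] [ 0.50635471 -0.01520936] lane [ 0.59408799 -0.0596545 ] [ 0.52491201 -0.0489455 ]
-0.061 [array([420., 163.]), array([434., 171.]), array([451., 180.])]
-0.058 [array([416., 163.]), array([430., 171.]), array([446., 180.])]
-0.048 [array([404., 163.]), array([416., 171.]), array([430., 180.])]
-0.022 [array([371., 163.]), array([380., 171.]), array([390., 180.])]
0 [array([343., 163.]), array([349., 171.]), array([356., 180.])]
0.022 [array([316., 163.]), array([318., 171.]), array([322., 180.])]
0.035 [array([300., 163.]), array([300., 171.]), array([301., 180.])]
```

View pics/w6c.png

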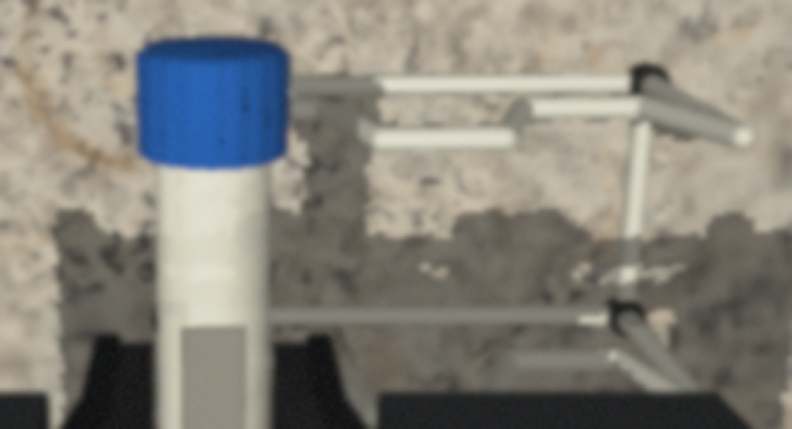

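Emit:
arm_command --targets '[{"xyz": [0,0.002,-0.06],"twist": [0,0,0],"fingers": 5},{"xyz": [0,0.002,-0.11],"twist": [0,0,0],"fingers": 5},{"xyz": [0,0.002,-0.14],"twist": [0,0,0],"fingers": 5},{"xyz": [0,0.002,-0.152],"twist": [0,0,0],"fingers": 5},{"xyz": [0,0.002,-0.152],"twist": [0,0,0],"fingers": 5},{"xyz": [0,0.002,-0.152],"twist": [0,0,0],"fingers": 5}]'

```text
t: 8.2
ee_pos: [0.5937, -0.0581, 0.0516]
tool_rot: [-0.0, -0.651, 0.759, -0.0]
contact_force: [0.7, 0.2, -0.0]
finger_gap: 0.201
grip_force: 30.0
```

Emit:
arm_command --targets '[{"xyz": [0,0,0],"twist": [0,0,0],"fingers": 38},{"xyz": [0,0,0],"twist": [0,0,0],"fingers": 38},{"xyz": [0,0,0],"twist": [0,0,0],"fingers": 38},{"xyz": [0,0,0],"twist": [0,0,0],"fingers": 38},{"xyz": [0,0,0.06],"twist": [0,0,0],"fingers": 38},{"xyz": [0,0,0.12],"twist": [0,0,0],"fingers": 38},{"xyz": [0,0,0.2],"twist": [0,0,0],"fingers": 38},{"xyz": [0,0,0.26],"twist": [0,0,0],"fingers": 60}]'

```text
t: 8.87
ee_pos: [0.5942, -0.0586, 0.1842]
tool_rot: [0.001, -0.651, 0.759, -0.001]
contact_force: [0.9, 0.5, 0.2]
finger_gap: 0.464
grip_force: 0.0
```

Run:
```python
from h import *
im,d=snap("wrist","w7"); s=telemetry.observe(); print(s["ee_pos"],s["tool_rot"],s["finger_gap"])
im,d=snap("side","s7"); m=cv2.resize(im[140:320,180:420],None,fx=3,fy=3,interpolation=cv2.INTER_CUBIC); cv2.imwrite("pics/s7c.png",m)
```

```text
[ 0.59780764 -0.05870307  0.19104148] [ 0.00539524 -0.65107379  0.75897773 -0.00515877] 0.49410930812223364
```

View pics/w7.png

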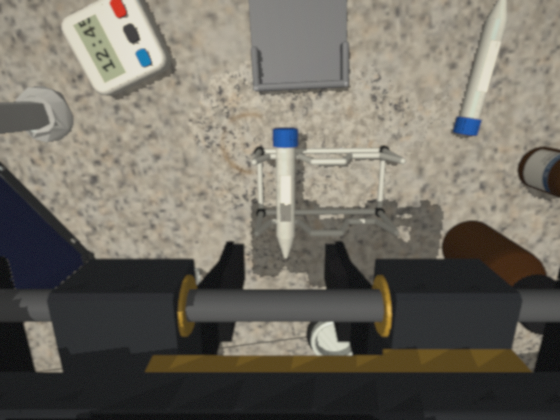

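Emit:
arm_command --targets '[{"xyz": [-0.367,-0.147,0.02],"twist": [0,0,-0.037],"fingers": 60},{"xyz": [-0.367,-0.147,0.02],"twist": [0,0,-0.037],"fingers": 60},{"xyz": [-0.367,-0.147,0.02],"twist": [0,0,-0.037],"fingers": 60},{"xyz": [-0.367,-0.147,0.02],"twist": [0,0,-0.037],"fingers": 60},{"xyz": [-0.367,-0.147,-0.05],"twist": [0,0,-0.037],"fingers": 60},{"xyz": [-0.367,-0.147,-0.13],"twist": [0,0,-0.037],"fingers": 60},{"xyz": [-0.367,-0.147,-0.2],"twist": [0,0,-0.037],"fingers": 60},{"xyz": [-0.367,-0.147,-0.2],"twist": [0,0,-0.037],"fingers": 60},{"xyz": [-0.367,-0.147,-0.2],"twist": [0,0,-0.037],"fingers": 60}]'

```text
t: 9.72
ee_pos: [0.4091, -0.1321, 0.0803]
tool_rot: [-0.002, -0.605, 0.796, 0.001]
contact_force: [0.2, -0.3, 1.0]
finger_gap: 0.687
grip_force: 0.0
```

Run:
```python
from h import *
im7,d7=load("w7")
A,B=ray(d7,285,128,.042),ray(d7,286,257,.042); print("placed tube",(A+B)/2,np.degrees(np.arctan2(*(A-B)[1::-1])))
im,d=snap("wrist","w8"); s=telemetry.observe(); print(s["ee_pos"],s["tool_rot"],s["finger_gap"])
h=cv2.cvtColor(im,cv2.COLOR_BGR2HSV); m=cv2.inRange(h,(100,120,60),(130,255,255)); 
n,l,st,c=cv2.connectedComponentsWithStats(m)
for i in range(1,n):
    if st[i,4]>80: print(st[i],c[i], ray(d,*c[i],.01))
yaw=np.radians(-105.5); print("expected cap px",proj(d,[.4105+.049*np.cos(np.radians(74.5)),-.133+.049*np.sin(np.radians(74.5)),.01]))
# cylinder profile rows just outside fingers
g=h[:,:,1]<60
for v in(200,): print("white cols",np.where((im[v].min(1)>150))[0][[0,-1]] if (im[v].min(1)>150).any() else None)
```

```text
placed tube [ 0.59396536 -0.05488485  0.042     ] -98.30986165531998
[ 0.41108528 -0.13199321  0.08186076] [-1.07002777e-04 -6.05536146e-01  7.95817737e-01 -3.05905184e-04] 0.6915699032687462
[265 278  28  11 151] [278.83443709 285.31788079] [ 0.42519659 -0.0866974   0.01      ]
expected cap px [281.3881206  285.88996468]
white cols [116 437]
```

Emit:
arm_command --targets '[{"xyz": [0,0,-0.07],"twist": [0,0,0],"fingers": 60},{"xyz": [0,0,-0.128],"twist": [0,0,0],"fingers": 60},{"xyz": [0,0,-0.128],"twist": [0,0,0],"fingers": 60},{"xyz": [0,0,-0.128],"twist": [0,0,0],"fingers": 5},{"xyz": [0,0,-0.128],"twist": [0,0,0],"fingers": 5},{"xyz": [0,0,-0.128],"twist": [0,0,0],"fingers": 5},{"xyz": [0,0,-0.128],"twist": [0,0,0],"fingers": 5},{"xyz": [0,0,-0.128],"twist": [0,0,0],"fingers": 5},{"xyz": [0,0,-0.128],"twist": [0,0,0],"fingers": 5},{"xyz": [0,0,-0.128],"twist": [0,0,0],"fingers": 5},{"xyz": [0,0,-0.128],"twist": [0,0,0],"fingers": 5}]'

```text
t: 10.68
ee_pos: [0.4103, -0.1319, 0.0175]
tool_rot: [0.0, -0.605, 0.796, -0.0]
contact_force: [-1.3, 0.1, 3.5]
finger_gap: 0.205
grip_force: 30.0
```

Emit:
arm_command --targets '[{"xyz": [0,0,0.08],"twist": [0,0,0],"fingers": 5},{"xyz": [0,0,0.16],"twist": [0,0,0],"fingers": 5},{"xyz": [0,0,0.24],"twist": [0,0,0],"fingers": 5},{"xyz": [0,0,0.27],"twist": [0,0,0.037],"fingers": 5},{"xyz": [0.2265,0.15,0.27],"twist": [0,0,0.037],"fingers": 5},{"xyz": [0.2265,0.15,0.27],"twist": [0,0,0.037],"fingers": 5},{"xyz": [0.2265,0.15,0.27],"twist": [0,0,0.037],"fingers": 5},{"xyz": [0.2265,0.15,0.27],"twist": [0,0,0.037],"fingers": 5},{"xyz": [0.2265,0.15,0.27],"twist": [0,0,0.037],"fingers": 5},{"xyz": [0.2265,0.15,0.22],"twist": [0,0,0.037],"fingers": 5},{"xyz": [0.2265,0.15,0.22],"twist": [0,0,0.037],"fingers": 5}]'

```text
t: 11.6
ee_pos: [0.5195, -0.0573, 0.1234]
tool_rot: [-0.003, -0.65, 0.76, 0.003]
contact_force: [-1.0, -0.1, -1.6]
finger_gap: 0.202
grip_force: 30.0
```

Emit:
arm_command --targets '[{"xyz": [0,0,-0.06],"twist": [0,0,0],"fingers": 5},{"xyz": [0,0,-0.11],"twist": [0,0,0],"fingers": 5},{"xyz": [0,0,-0.14],"twist": [0,0,0],"fingers": 5},{"xyz": [0,0,-0.152],"twist": [0,0,0],"fingers": 5},{"xyz": [0,0,-0.152],"twist": [0,0,0],"fingers": 5},{"xyz": [0,0,-0.152],"twist": [0,0,0],"fingers": 5}]'

```text
t: 12.1
ee_pos: [0.5231, -0.0573, 0.0518]
tool_rot: [-0.0, -0.65, 0.76, 0.0]
contact_force: [-0.1, -0.5, 0.3]
finger_gap: 0.205
grip_force: 30.0
```

Emit:
arm_command --targets '[{"xyz": [0,0,0],"twist": [0,0,0],"fingers": 38},{"xyz": [0,0,0],"twist": [0,0,0],"fingers": 38},{"xyz": [0,0,0],"twist": [0,0,0],"fingers": 38},{"xyz": [0,0,0],"twist": [0,0,0],"fingers": 38},{"xyz": [0,0,0.06],"twist": [0,0,0],"fingers": 38},{"xyz": [0,0,0.12],"twist": [0,0,0],"fingers": 38},{"xyz": [0,0,0.2],"twist": [0,0,0],"fingers": 38},{"xyz": [0,0,0.28],"twist": [0,0,0],"fingers": 60},{"xyz": [0,0,0.36],"twist": [0,0,0],"fingers": 60},{"xyz": [0,0,0.44],"twist": [0,0,0],"fingers": 87},{"xyz": [0,0,0.44],"twist": [0,0,0],"fingers": 87}]'

```text
t: 13.02
ee_pos: [0.5275, -0.0572, 0.2809]
tool_rot: [0.007, -0.651, 0.759, -0.006]
contact_force: [1.0, -0.2, 0.9]
finger_gap: 0.655
grip_force: 0.0
```

Run:
```python
from h import *
im,d=snap("wrist","w9"); s=telemetry.observe(); print(s["ee_pos"],s["tool_rot"],s["finger_gap"])
h=cv2.cvtColor(im,cv2.COLOR_BGR2HSV); m=cv2.inRange(h,(100,120,60),(130,255,255)); 
n,l,st,c=cv2.connectedComponentsWithStats(m)
for i in range(1,n):
    if st[i,4]>80: print(st[i],c[i], ray(d,*c[i],.042))
```

```text
[ 0.52567286 -0.05675233  0.27659327] [ 0.00477284 -0.65059204  0.75940527 -0.0032928 ] 0.7031680280694795
[219 129  18  13 222] [227.36036036 134.93243243] [ 0.58742129 -0.10403701  0.042     ]
[284 206  16  12 170] [291.5        211.69411765] [ 0.53116881 -0.00661274  0.042     ]
```

Emit:
arm_command --targets '[{"xyz": [-0.208,0.32,0],"twist": [0,0,0.049],"fingers": 87},{"xyz": [-0.208,0.32,0],"twist": [0,0,0.049],"fingers": 87},{"xyz": [-0.208,0.32,0],"twist": [0,0,0.049],"fingers": 87},{"xyz": [-0.208,0.32,0],"twist": [0,0,0.049],"fingers": 87},{"xyz": [-0.208,0.32,0],"twist": [0,0,0.049],"fingers": 87},{"xyz": [-0.208,0.32,0],"twist": [0,0,0.049],"fingers": 87},{"xyz": [-0.208,0.32,0],"twist": [0,0,0.049],"fingers": 87},{"xyz": [-0.208,0.32,0],"twist": [0,0,0.049],"fingers": 87}]'

```text
t: 13.73
ee_pos: [0.4192, 0.1029, 0.2707]
tool_rot: [-0.0, -0.707, 0.707, 0.0]
contact_force: [0.4, -0.2, -0.3]
finger_gap: 0.998
grip_force: 0.0
```

Run:
```python
from h import *
im,d=snap("wrist","w10"); s=telemetry.observe(); print(s["ee_pos"],s["tool_rot"],s["finger_gap"])
h=cv2.cvtColor(im,cv2.COLOR_BGR2HSV); v=im.max(2).copy(); v[255:]=255
m=(v<38).astype(np.uint8); m=cv2.morphologyEx(m,cv2.MORPH_OPEN,np.ones((5,5),np.uint8))
n,l,st,c=cv2.connectedComponentsWithStats(m)
for i in range(1,n):
    if st[i,4]>150: print(st[i],c[i], ray(d,*c[i],.12))
p=proj(d,[.423,.031,.12]); print("expected",p, "radius px", np.linalg.norm(proj(d,[.4425,.031,.12])-p))
```

```text
[0.41953013 0.1026106  0.27071532] [-4.70941743e-04 -7.06614177e-01  7.07598880e-01  8.94694804e-05] 0.9982544391358867
[175 243  21  12 204] [184.92647059 249.50980392] [0.51118457 0.16028399 0.12      ]
[373 243  22  12 213] [383.22065728 249.48826291] [0.32754825 0.1602456  0.12      ]
expected [279.68774568 104.69334402] radius px 23.786769145739942
```

View pics/w10.png

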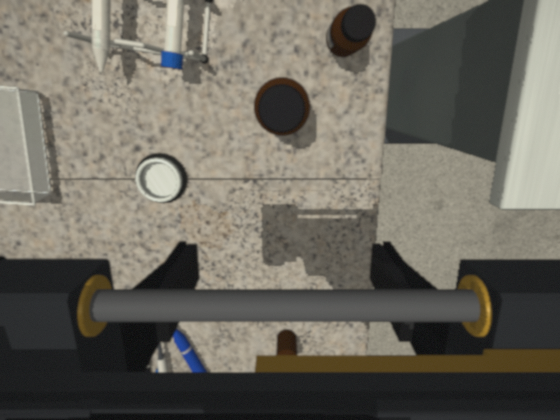

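Emit:
arm_command --targets '[{"xyz": [0.005,-0.08,0],"twist": [0,0,0],"fingers": 87},{"xyz": [0.005,-0.147,0],"twist": [0,0,0],"fingers": 87},{"xyz": [0.005,-0.147,-0.07],"twist": [0,0,0],"fingers": 87},{"xyz": [0.005,-0.147,-0.14],"twist": [0,0,0],"fingers": 87},{"xyz": [0.005,-0.147,-0.2],"twist": [0,0,0],"fingers": 87},{"xyz": [0.005,-0.147,-0.26],"twist": [0,0,0],"fingers": 87},{"xyz": [0.005,-0.147,-0.32],"twist": [0,0,0],"fingers": 87},{"xyz": [0.005,-0.147,-0.37],"twist": [0,0,0],"fingers": 87},{"xyz": [0.005,-0.147,-0.4],"twist": [0,0,0],"fingers": 87},{"xyz": [0.005,-0.147,-0.4],"twist": [0,0,0],"fingers": 87},{"xyz": [0.005,-0.147,-0.4],"twist": [0,0,0],"fingers": 87},{"xyz": [0.005,-0.147,-0.4],"twist": [0,0,0],"fingers": 80}]'

```text
t: 14.78
ee_pos: [0.423, 0.0293, 0.0718]
tool_rot: [0.001, -0.707, 0.708, -0.0]
contact_force: [0.0, 0.9, 0.8]
finger_gap: 0.975
grip_force: 0.0
```

Emit:
arm_command --targets '[{"xyz": [0,0,0],"twist": [0,0,0],"fingers": 68},{"xyz": [0,0,0],"twist": [0,0,0],"fingers": 62},{"xyz": [0,0,0],"twist": [0,0,0],"fingers": 58},{"xyz": [0,0,0],"twist": [0,0,0],"fingers": 55},{"xyz": [0,0,0],"twist": [0,0,0],"fingers": 50},{"xyz": [0,0,0],"twist": [0,0,0],"fingers": 40},{"xyz": [0,0,0],"twist": [0,0,0],"fingers": 40},{"xyz": [0,0,0],"twist": [0,0,0],"fingers": 40}]'

```text
t: 15.45
ee_pos: [0.422, 0.0297, 0.0714]
tool_rot: [0.0, -0.707, 0.707, -0.0]
contact_force: [-0.7, -0.1, 3.7]
finger_gap: 0.609
grip_force: 30.0
```

Emit:
arm_command --targets '[{"xyz": [0,0,0.06],"twist": [0,0,0],"fingers": 40},{"xyz": [0,0,0.12],"twist": [0,0,0],"fingers": 40},{"xyz": [0,0,0.19],"twist": [0,0,0],"fingers": 40},{"xyz": [0.01,-0.03,0.25],"twist": [0,0,0],"fingers": 40},{"xyz": [0.03,-0.09,0.26],"twist": [0,0,0],"fingers": 40},{"xyz": [0.056,-0.165,0.26],"twist": [0,0,0],"fingers": 40},{"xyz": [0.082,-0.24,0.26],"twist": [0,0,0],"fingers": 40},{"xyz": [0.108,-0.315,0.26],"twist": [0,0,0],"fingers": 40},{"xyz": [0.134,-0.39,0.26],"twist": [0,0,0],"fingers": 40},{"xyz": [0.16,-0.465,0.26],"twist": [0,0,0],"fingers": 40},{"xyz": [0.186,-0.54,0.26],"twist": [0,0,0],"fingers": 40},{"xyz": [0.212,-0.615,0.26],"twist": [0,0,0],"fingers": 40}]'

```text
t: 16.45
ee_pos: [0.5277, -0.2796, 0.1999]
tool_rot: [-0.0, -0.707, 0.707, 0.001]
contact_force: [0.7, 0.7, -1.6]
finger_gap: 0.604
grip_force: 30.0
```

Emit:
arm_command --targets '[{"xyz": [0.026,-0.075,0],"twist": [0,0,0],"fingers": 40},{"xyz": [0.046,-0.135,0],"twist": [0,0,0],"fingers": 40},{"xyz": [0.058,-0.175,0],"twist": [0,0,0],"fingers": 40},{"xyz": [0.062,-0.194,0],"twist": [0,0,0],"fingers": 40},{"xyz": [0.062,-0.194,0],"twist": [0,0,0],"fingers": 40},{"xyz": [0.062,-0.194,0],"twist": [0,0,0],"fingers": 40}]'

```text
t: 16.95
ee_pos: [0.5582, -0.3743, 0.1999]
tool_rot: [-0.0, -0.707, 0.708, 0.001]
contact_force: [0.2, 1.3, -1.9]
finger_gap: 0.605
grip_force: 30.0
```

Run:
```python
from h import *
s=telemetry.observe(); print(s["ee_pos"],s["tool_rot"],s["finger_gap"])
im,d=snap("scene","s11"); im2,d2=snap("side","s11b")
a=cv2.resize(im[190:290,340:460],(400,333),interpolation=cv2.INTER_CUBIC); b=cv2.resize(im2[190:310,310:430],(400,333),interpolation=cv2.INTER_CUBIC)
cv2.imwrite("pics/s11c.png",np.hstack([a,b]))
for d in(d,d2): print([proj(d,[.5588,-.3755,z]).round() for z in(0,.03)])
```

```text
[ 0.55821786 -0.37433187  0.19988016] [-1.65171285e-04 -7.06621694e-01  7.07590281e-01  1.32247480e-03] 0.6047911405925392
[array([396., 257.]), array([398., 248.])]
[array([372., 279.]), array([374., 272.])]
```

Emit:
arm_command --targets '[{"xyz": [0.001,-0.001,-0.06],"twist": [0,0,0],"fingers": 40},{"xyz": [0.001,-0.001,-0.12],"twist": [0,0,0],"fingers": 40},{"xyz": [0.001,-0.001,-0.17],"twist": [0,0,0],"fingers": 40},{"xyz": [0.001,-0.001,-0.21],"twist": [0,0,0],"fingers": 40},{"xyz": [0.001,-0.001,-0.235],"twist": [0,0,0],"fingers": 40},{"xyz": [0.001,-0.001,-0.246],"twist": [0,0,0],"fingers": 40},{"xyz": [0.001,-0.001,-0.246],"twist": [0,0,0],"fingers": 40},{"xyz": [0.001,-0.001,-0.246],"twist": [0,0,0],"fingers": 40}]'

```text
t: 17.72
ee_pos: [0.5603, -0.3754, 0.0795]
tool_rot: [-0.0, 0.707, -0.707, 0.001]
contact_force: [-0.1, 0.8, -1.3]
finger_gap: 0.604
grip_force: 30.0
```

Emit:
arm_command --targets '[{"xyz": [-0.001,0,-0.004],"twist": [0,0,0],"fingers": 40},{"xyz": [-0.001,0,-0.006],"twist": [0,0,0],"fingers": 40},{"xyz": [-0.001,0,-0.006],"twist": [0,0,0],"fingers": 40}]'

```text
t: 17.97
ee_pos: [0.5592, -0.3755, 0.076]
tool_rot: [0.0, -0.707, 0.707, -0.001]
contact_force: [0.3, -0.4, -1.8]
finger_gap: 0.605
grip_force: 30.0
```

Emit:
arm_command --targets '[{"xyz": [0,0,-0.002],"twist": [0,0,0],"fingers": 40},{"xyz": [0,0,-0.002],"twist": [0,0,0],"fingers": 40},{"xyz": [0,0,-0.002],"twist": [0,0,0],"fingers": 56},{"xyz": [0,0,-0.002],"twist": [0,0,0],"fingers": 60},{"xyz": [0,0,-0.002],"twist": [0,0,0],"fingers": 70},{"xyz": [0,0,-0.002],"twist": [0,0,0],"fingers": 80},{"xyz": [0,0,-0.002],"twist": [0,0,0],"fingers": 80},{"xyz": [0,0,-0.002],"twist": [0,0,0],"fingers": 80}]'

```text
t: 18.63
ee_pos: [0.5589, -0.3754, 0.074]
tool_rot: [-0.0, -0.707, 0.707, 0.0]
contact_force: [-0.4, 0.0, 0.2]
finger_gap: 0.881
grip_force: 0.0
```

Emit:
arm_command --targets '[{"xyz": [0,0,0.05],"twist": [0,0,0],"fingers": 80},{"xyz": [0,0,0.12],"twist": [0,0,0],"fingers": 80},{"xyz": [0,0,0.2],"twist": [0,0,0],"fingers": 80},{"xyz": [0,0,0.28],"twist": [0,0,0],"fingers": 80},{"xyz": [0,0,0.34],"twist": [0,0,0],"fingers": 80},{"xyz": [0,0,0.38],"twist": [0,0,0],"fingers": 80}]'

```text
t: 19.13
ee_pos: [0.5598, -0.3761, 0.2691]
tool_rot: [0.001, -0.707, 0.707, -0.003]
contact_force: [-0.6, -0.4, 0.1]
finger_gap: 0.919
grip_force: 0.0
```

Emit:
arm_command --targets '[{"xyz": [-0.284,0.24,0],"twist": [0,0,0.093],"fingers": 87},{"xyz": [-0.284,0.24,0],"twist": [0,0,0.093],"fingers": 87},{"xyz": [-0.284,0.24,0],"twist": [0,0,0.093],"fingers": 87},{"xyz": [-0.284,0.24,0],"twist": [0,0,0.093],"fingers": 87},{"xyz": [-0.284,0.24,0],"twist": [0,0,0.093],"fingers": 87},{"xyz": [-0.284,0.24,0],"twist": [0,0,0.093],"fingers": 87},{"xyz": [-0.284,0.24,0],"twist": [0,0,0.093],"fingers": 87},{"xyz": [-0.284,0.24,0],"twist": [0,0,0.093],"fingers": 87}]'

```text
t: 19.8
ee_pos: [0.4177, -0.2557, 0.2646]
tool_rot: [-0.0, 0.802, -0.597, 0.001]
contact_force: [-1.3, -1.4, -0.1]
finger_gap: 1.0
grip_force: 0.0
```

Run:
```python
from h import *
im,d=snap("wrist","w12"); s=telemetry.observe(); print(s["ee_pos"],s["tool_rot"],s["finger_gap"])
h=cv2.cvtColor(im,cv2.COLOR_BGR2HSV)
def comps(m,z,amin):
    n,l,st,c=cv2.connectedComponentsWithStats(cv2.morphologyEx(m,cv2.MORPH_OPEN,np.ones((3,3),np.uint8)))
    for i in range(1,n):
        if st[i,4]>amin:
            r=cv2.minAreaRect(np.argwhere(l==i)[:,::-1].astype(np.float32)); B=np.array([ray(d,*p,z) for p in cv2.boxPoints(r)])
            e=B[1]-B[0],B[2]-B[1]; e=sorted(e,key=np.linalg.norm)
            print(st[i],B.mean(0).round(4),[np.linalg.norm(x).round(3) for x in e],"ang",np.degrees(np.arctan2(e[1][1],e[1][0])).round(1))
print("yellow"); comps(cv2.inRange(h,(22,110,80),(35,255,255)),.008,300)
print("brown"); comps(((h[:,:,0]<16)&(h[:,:,1]>110)&(h[:,:,2]<120)).astype(np.uint8)*255,.08,100)
print("exp bottle cap px",proj(d,[.559,-.3755,.124]),"trough",proj(d,[.4167,-.2967,.028]))
b=im[:250]; k=b.max(2)<38; comps(k.astype(np.uint8)*255,.124,150)
```

```text
[ 0.41782487 -0.2558862   0.26419217] [-9.01535563e-06  8.02253817e-01 -5.96983028e-01  2.78019541e-04] 0.9987975474721168
yellow
[ 283   80   29  105 2830] [ 0.4152 -0.2954  0.008 ] [np.float64(0.03), np.float64(0.116)] ang 108.0
brown
[ 151    0   59   42 1264] [ 0.5455 -0.3637  0.08  ] [np.float64(0.03), np.float64(0.05)] ang -151.0
[268 323  29  32 513] [ 0.3683 -0.0812  0.08  ] [np.float64(0.031), np.float64(0.041)] ang 107.3
exp bottle cap px [145.76112366 -14.36276983] trough [296.60712473 134.53003644]
[133   0  47  27 560] [ 0.5466 -0.3593  0.124 ] [np.float64(0.015), np.float64(0.036)] ang -147.6
[181   5  29  37 392] [ 0.516  -0.3598  0.124 ] [np.float64(0.016), np.float64(0.03)] ang -106.9
```

Emit:
arm_command --targets '[{"xyz": [-0.004,-0.08,-0.06],"twist": [0,0,0.002],"fingers": 87},{"xyz": [-0.004,-0.08,-0.14],"twist": [0,0,0.002],"fingers": 87},{"xyz": [-0.004,-0.08,-0.22],"twist": [0,0,0.002],"fingers": 87},{"xyz": [-0.004,-0.08,-0.3],"twist": [0,0,0.002],"fingers": 87},{"xyz": [-0.004,-0.08,-0.38],"twist": [0,0,0.002],"fingers": 87},{"xyz": [-0.004,-0.08,-0.45],"twist": [0,0,0.002],"fingers": 87},{"xyz": [-0.004,-0.08,-0.494],"twist": [0,0,0.002],"fingers": 87},{"xyz": [-0.004,-0.08,-0.494],"twist": [0,0,0.002],"fingers": 87},{"xyz": [-0.004,-0.08,-0.494],"twist": [0,0,0.002],"fingers": 87}]'

```text
t: 20.6
ee_pos: [0.4157, -0.2962, 0.0158]
tool_rot: [0.0, 0.804, -0.594, -0.001]
contact_force: [-0.3, 0.3, -0.3]
finger_gap: 1.0
grip_force: 0.0
```

Emit:
arm_command --targets '[{"xyz": [0,0,0],"twist": [0,0,0],"fingers": 70},{"xyz": [0,0,0],"twist": [0,0,0],"fingers": 60},{"xyz": [0,0,0],"twist": [0,0,0],"fingers": 52},{"xyz": [0,0,0],"twist": [0,0,0],"fingers": 40},{"xyz": [0,0,0],"twist": [0,0,0],"fingers": 40},{"xyz": [0,0,0],"twist": [0,0,0],"fingers": 40},{"xyz": [0,0,0],"twist": [0,0,0],"fingers": 40},{"xyz": [0,0,0],"twist": [0,0,0],"fingers": 40}]'

```text
t: 21.27
ee_pos: [0.415, -0.2954, 0.0172]
tool_rot: [-0.0, 0.804, -0.594, 0.0]
contact_force: [-0.4, 0.1, -0.2]
finger_gap: 0.604
grip_force: 29.7
```

Emit:
arm_command --targets '[{"xyz": [0,0,0.07],"twist": [0,0,0],"fingers": 40},{"xyz": [0,0,0.14],"twist": [0,0,0],"fingers": 40},{"xyz": [0,0,0.21],"twist": [0,0,-0.03],"fingers": 40},{"xyz": [0,0.03,0.27],"twist": [0,0,-0.06],"fingers": 40},{"xyz": [0.06,0.07,0.27],"twist": [0,0,-0.09],"fingers": 40},{"xyz": [0.13,0.1,0.27],"twist": [0,0,-0.1255],"fingers": 40},{"xyz": [0.2,0.13,0.27],"twist": [0,0,-0.1255],"fingers": 40},{"xyz": [0.26,0.152,0.27],"twist": [0,0,-0.1255],"fingers": 40},{"xyz": [0.288,0.152,0.24],"twist": [0,0,-0.1255],"fingers": 40},{"xyz": [0.288,0.152,0.18],"twist": [0,0,-0.1255],"fingers": 40},{"xyz": [0.288,0.152,0.14],"twist": [0,0,-0.1255],"fingers": 40},{"xyz": [0.288,0.152,0.14],"twist": [0,0,-0.1255],"fingers": 40}]'

```text
t: 22.27
ee_pos: [0.5555, -0.2183, 0.0821]
tool_rot: [-0.003, -0.672, 0.741, 0.004]
contact_force: [-1.9, 0.2, -1.3]
finger_gap: 0.606
grip_force: 29.7
```

Run:
```python
from h import *
im,d=snap("wrist","w13"); s=telemetry.observe(); q=s["tool_rot"]; print(s["ee_pos"],"yaw",np.degrees(2*np.arctan2(q[2],q[1])),s["finger_gap"])
a=np.radians(84.5);Y=np.array([np.cos(a),np.sin(a)]);X=np.array([Y[1],-Y[0]]);C=np.array([.559,-.2192])
for sx in(-1,1): print("exp holder -y outer corner",sx,proj(d,[*(C-.079*Y+sx*.041*X),.016]).round(1), "trough end",proj(d,[*(np.array(s["ee_pos"][:2])-.065*Y+sx*.027*X),s["ee_pos"][2]+.011]).round(1))
cv2.imwrite("pics/w13c.png",cv2.resize(im[:290,120:450],(680,598),interpolation=cv2.INTER_CUBIC))
h=cv2.cvtColor(im,cv2.COLOR_BGR2HSV)
for v in range(60,200,10):
    row=im[v].astype(int); print(v,[tuple(row[u]) for u in (200,)],''.join('D' if x.max()<75 else 'W' if x.min()>165 else 'G' if x.max()-x.min()<9 else '.' for x in row[180:400:3]))
```

```text
[ 0.55708908 -0.21898134  0.0847378 ] yaw 264.4699007430561 0.6040795860755555
exp holder -y outer corner -1 [347.   94.3] trough end [351.2 132.8]
exp holder -y outer corner 1 [206.5  94.5] trough end [208.9 133.1]
60 [(np.int64(130), np.int64(145), np.int64(152))] ..........................................................................
70 [(np.int64(132), np.int64(146), np.int64(153))] ..........................................................................
80 [(np.int64(124), np.int64(139), np.int64(147))] ..........................................................................
90 [(np.int64(129), np.int64(143), np.int64(151))] ..........................................................................
100 [(np.int64(121), np.int64(133), np.int64(140))] ..........GGGGGGGGGGGGGGGGGGGGGGGGGGGGGGGGGGGGGGGGGGGGGG..................
110 [(np.int64(120), np.int64(132), np.int64(139))] ..........GGGDDGGGGGGGGGGGGGGDGGGGGGGGGGDGGGGGGGGDDDDGGG..................
120 [(np.int64(134), np.int64(148), np.int64(156))] ..........GGGDDGGGGGGGGGGGGGGGGGGGGGGGGGGGGGGGGGGGGGDGGG..................
[... 189 characters left out ...]
..GG.WWWWWWWWWWWWWWWWWWWWWWWWWWWWWWWWWWWWWWWWWW..................
150 [(np.int64(121), np.int64(136), np.int64(143))] ...........GWWWW......................................WWWW................
160 [(np.int64(136), np.int64(153), np.int64(159))] .............WW........................................WWW................
170 [(np.int64(128), np.int64(143), np.int64(152))] .............WW........................................WWW................
180 [(np.int64(114), np.int64(126), np.int64(132))] .............WW........................................WWW................
190 [(np.int64(124), np.int64(139), np.int64(147))] .............WWW.......................................WW.................
```

View pics/w13c.png

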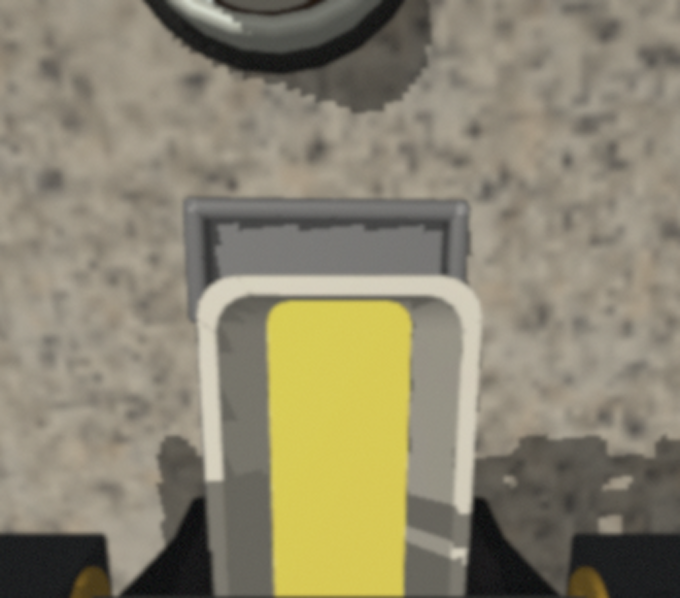

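Emit:
arm_command --targets '[{"xyz": [0.001,0.001,-0.04],"twist": [0,0,0],"fingers": 40},{"xyz": [0.001,0.001,-0.07],"twist": [0,0,0],"fingers": 40},{"xyz": [0.001,0.001,-0.07],"twist": [0,0,0],"fingers": 40},{"xyz": [0.001,0.001,-0.07],"twist": [0,0,0],"fingers": 40}]'

```text
t: 22.65
ee_pos: [0.5598, -0.2192, 0.0533]
tool_rot: [0.0, -0.672, 0.74, -0.001]
contact_force: [-0.3, 0.2, 0.5]
finger_gap: 0.6
grip_force: 29.7
```

Emit:
arm_command --targets '[{"xyz": [0,0,-0.03],"twist": [0,0,0],"fingers": 40},{"xyz": [0,0,-0.05],"twist": [0,0,0],"fingers": 40},{"xyz": [0,0,-0.062],"twist": [0,0,0],"fingers": 40},{"xyz": [0,0,-0.064],"twist": [0,0,0],"fingers": 40},{"xyz": [0,0,-0.064],"twist": [0,0,0],"fingers": 40}]'

```text
t: 23.07
ee_pos: [0.5596, -0.219, 0.0206]
tool_rot: [0.0, -0.672, 0.74, -0.0]
contact_force: [-0.1, 0.7, -0.6]
finger_gap: 0.604
grip_force: 29.8
```

Emit:
arm_command --targets '[{"xyz": [0,0,0],"twist": [0,0,0],"fingers": 80},{"xyz": [0,0,0],"twist": [0,0,0],"fingers": 80},{"xyz": [0,0,0],"twist": [0,0,0],"fingers": 80},{"xyz": [0,0,0],"twist": [0,0,0],"fingers": 80},{"xyz": [0,0,0.05],"twist": [0,0,0],"fingers": 80},{"xyz": [0,0,0.12],"twist": [0,0,0],"fingers": 80},{"xyz": [0,0,0.2],"twist": [0,0,0],"fingers": 80},{"xyz": [0,0,0.28],"twist": [0,0,0],"fingers": 80},{"xyz": [0,0,0.36],"twist": [0,0,0],"fingers": 87},{"xyz": [0,0,0.44],"twist": [0,0,0],"fingers": 87},{"xyz": [0,0,0.46],"twist": [0,0,0],"fingers": 87},{"xyz": [0,0,0.46],"twist": [0,0,0],"fingers": 87}]'

```text
t: 24.07
ee_pos: [0.5613, -0.2194, 0.2554]
tool_rot: [0.003, -0.672, 0.74, -0.004]
contact_force: [0.2, -0.7, -0.4]
finger_gap: 0.997
grip_force: 0.0
```

```bash
cat >> h.py <<'E'
def comps(im,d,m,z,amin):
    m=cv2.morphologyEx(m.astype(np.uint8)*255,cv2.MORPH_OPEN,np.ones((3,3),np.uint8)); n,l,st,c=cv2.connectedComponentsWithStats(m)
    for i in range(1,n):
        if st[i,4]>amin:
            r=cv2.minAreaRect(np.argwhere(l==i)[:,::-1].astype(np.float32)); B=np.array([ray(d,*p,z) for p in cv2.boxPoints(r)])
            e=sorted((B[1]-B[0],B[2]-B[1]),key=np.linalg.norm)
            print(st[i],B.mean(0).round(4),[np.linalg.norm(x).round(3) for x in e],"ang",np.degrees(np.arctan2(e[1][1],e[1][0])).round(1))
E
python3 - <<'E'
from h import *
im,d=snap("wrist","w14"); s=telemetry.observe(); print(s["ee_pos"],s["finger_gap"])
h=cv2.cvtColor(im,cv2.COLOR_BGR2HSV)
print("yellow"); comps(im,d,(h[:,:,0]>22)&(h[:,:,0]<35)&(h[:,:,1]>110)&(h[:,:,2]>80),.010,300)
E
```

```text
[ 0.55999649 -0.21889638  0.25221726] 0.9956566554763222
yellow
[ 274  117   28  102 2775] [ 0.5603 -0.2179  0.01  ] [np.float64(0.029), np.float64(0.117)] ang -96.0
```

Emit:
arm_command --targets '[{"xyz": [-0.2,0.8,0],"twist": [0,0,0.031],"fingers": 87},{"xyz": [-0.2,0.8,0],"twist": [0,0,0.031],"fingers": 87},{"xyz": [-0.2,0.8,0],"twist": [0,0,0.031],"fingers": 87},{"xyz": [-0.2,0.8,0],"twist": [0,0,0.031],"fingers": 87},{"xyz": [-0.2,0.8,0],"twist": [0,0,0.031],"fingers": 87},{"xyz": [-0.2,0.8,0],"twist": [0,0,0.031],"fingers": 87},{"xyz": [-0.2,0.8,0],"twist": [0,0,0.031],"fingers": 87},{"xyz": [-0.2,0.8,0],"twist": [0,0,0.031],"fingers": 87},{"xyz": [-0.2,0.8,0],"twist": [0,0,0.031],"fingers": 87},{"xyz": [-0.2,0.8,0],"twist": [0,0,0.031],"fingers": 70},{"xyz": [-0.2,0.8,0],"twist": [0,0,0.031],"fingers": 70},{"xyz": [-0.2,0.8,0],"twist": [0,0,0.031],"fingers": 70}]'

```text
t: 25.12
ee_pos: [0.458, 0.1824, 0.2482]
tool_rot: [0.002, 0.709, -0.705, -0.0]
contact_force: [0.9, -0.4, 0.0]
finger_gap: 0.859
grip_force: 0.0
```

Emit:
arm_command --targets '[{"xyz": [-0.086,0.328,0],"twist": [0,0,0],"fingers": 70},{"xyz": [-0.086,0.328,0],"twist": [0,0,0],"fingers": 70},{"xyz": [-0.086,0.328,0],"twist": [0,0,0],"fingers": 70},{"xyz": [-0.086,0.328,0],"twist": [0,0,0],"fingers": 70},{"xyz": [-0.086,0.328,0],"twist": [0,0,0],"fingers": 70},{"xyz": [-0.086,0.328,0],"twist": [0,0,0],"fingers": 70},{"xyz": [-0.086,0.328,0],"twist": [0,0,0],"fingers": 70}]'

```text
t: 25.7
ee_pos: [0.4164, 0.3437, 0.2489]
tool_rot: [-0.002, -0.707, 0.707, -0.0]
contact_force: [-0.1, 0.2, 0.1]
finger_gap: 0.806
grip_force: 0.0
```

Run:
```python
from h import *
im,d=snap("wrist","w15"); s=telemetry.observe(); q=s["tool_rot"]; print(s["ee_pos"],"yaw",np.degrees(2*np.arctan2(q[2],q[1])),s["finger_gap"])
h=cv2.cvtColor(im,cv2.COLOR_BGR2HSV); b=im.copy(); b[250:]=255; h[250:]=(90,0,255)
print("exp cap",proj(d,[.4176,.3432,.072]))
print("dark"); comps(b,d,b.max(2)<45,.072,60)
print("brown"); comps(b,d,(h[:,:,0]<18)&(h[:,:,1]>110)&(h[:,:,2]<130),.05,60)
```

```text
[0.41663598 0.34333976 0.24925725] yaw 269.95381150797823 0.8074867910698922
exp cap [282.76805691 182.34857548]
dark
[274 173  21  24 413] [0.4164 0.3454 0.072 ] [np.float64(0.019), np.float64(0.023)] ang 90.5
[108 183   9  24 154] [0.5819 0.3554 0.072 ] [np.float64(0.007), np.float64(0.023)] ang 87.6
[110 212  11  38 272] [0.5833 0.3926 0.072 ] [np.float64(0.007), np.float64(0.039)] ang 88.3
[194 242  19   8 113] [0.4976 0.4082 0.072 ] [np.float64(0.008), np.float64(0.018)] ang 180.0
[356 242  20   8 121] [0.3346 0.4082 0.072 ] [np.float64(0.008), np.float64(0.019)] ang 180.0
brown
[273 162  23  16 229] [0.4161 0.335  0.05  ] [np.float64(0.015), np.float64(0.022)] ang 177.1
```

Emit:
arm_command --targets '[{"xyz": [0,0.0035,-0.08],"twist": [0,0,0],"fingers": 70},{"xyz": [0,0.0035,-0.16],"twist": [0,0,0],"fingers": 70},{"xyz": [0,0.0035,-0.24],"twist": [0,0,0],"fingers": 70},{"xyz": [0,0.0035,-0.31],"twist": [0,0,0],"fingers": 70},{"xyz": [0,0.0035,-0.37],"twist": [0,0,0],"fingers": 70},{"xyz": [0,0.0035,-0.41],"twist": [0,0,0],"fingers": 70},{"xyz": [0,0.0035,-0.432],"twist": [0,0,0],"fingers": 60},{"xyz": [0,0.0035,-0.432],"twist": [0,0,0],"fingers": 50},{"xyz": [0,0.0035,-0.432],"twist": [0,0,0],"fingers": 42},{"xyz": [0,0.0035,-0.432],"twist": [0,0,0],"fingers": 36},{"xyz": [0,0.0035,-0.432],"twist": [0,0,0],"fingers": 32},{"xyz": [0,0.0035,-0.432],"twist": [0,0,0],"fingers": 30}]'

```text
t: 26.75
ee_pos: [0.417, 0.3472, 0.0355]
tool_rot: [-0.001, 0.707, -0.707, -0.0]
contact_force: [-0.3, 0.3, -0.2]
finger_gap: 0.435
grip_force: 0.0
```

Emit:
arm_command --targets '[{"xyz": [0,0,0],"twist": [0,0,0],"fingers": 26},{"xyz": [0,0,0],"twist": [0,0,0],"fingers": 20},{"xyz": [0,0,0],"twist": [0,0,0],"fingers": 15},{"xyz": [0,0,0],"twist": [0,0,0],"fingers": 15},{"xyz": [0,0,0],"twist": [0,0,0],"fingers": 15}]'

```text
t: 27.17
ee_pos: [0.4166, 0.3471, 0.0348]
tool_rot: [-0.0, 0.708, -0.707, 0.0]
contact_force: [-1.1, -0.4, 5.0]
finger_gap: 0.306
grip_force: 30.0
```

Emit:
arm_command --targets '[{"xyz": [0,0,0.06],"twist": [0,0,0],"fingers": 15},{"xyz": [0,0,0.13],"twist": [0,0,0],"fingers": 15},{"xyz": [0,0,0.18],"twist": [0,0,0],"fingers": 15},{"xyz": [0.02,-0.03,0.2],"twist": [0,0,0],"fingers": 15},{"xyz": [0.06,-0.09,0.2],"twist": [0,0,0],"fingers": 15},{"xyz": [0.1,-0.15,0.2],"twist": [0,0,0],"fingers": 15},{"xyz": [0.14,-0.21,0.2],"twist": [0,0,0],"fingers": 15},{"xyz": [0.18,-0.27,0.2],"twist": [0,0,0],"fingers": 15},{"xyz": [0.22,-0.33,0.2],"twist": [0,0,0],"fingers": 15},{"xyz": [0.26,-0.39,0.2],"twist": [0,0,0],"fingers": 15},{"xyz": [0.29,-0.435,0.2],"twist": [0,0,0],"fingers": 15},{"xyz": [0.302,-0.455,0.2],"twist": [0,0,0],"fingers": 15}]'

```text
t: 28.17
ee_pos: [0.5686, 0.1165, 0.1334]
tool_rot: [-0.0, -0.706, 0.708, 0.0]
contact_force: [0.5, 0.6, -0.6]
finger_gap: 0.309
grip_force: 30.0
```

Emit:
arm_command --targets '[{"xyz": [0,0,0],"twist": [0,0,0],"fingers": 15},{"xyz": [0,0,0],"twist": [0,0,0],"fingers": 15}]'

```text
t: 28.33
ee_pos: [0.5671, 0.1191, 0.1335]
tool_rot: [-0.0, -0.707, 0.707, 0.0]
contact_force: [-0.4, 0.7, -0.7]
finger_gap: 0.308
grip_force: 30.0
```

Run:
```python
from h import *
im,d=load("w10"); print("vstand w10",ray(d,160,178,.016))
im,d=snap("wrist","w16"); s=telemetry.observe(); print(s["ee_pos"],s["finger_gap"])
h=cv2.cvtColor(im,cv2.COLOR_BGR2HSV); h[250:]=0
for (x,y,z) in((.5676,.1178,.016),): print("exp rim",proj(d,[x,y,z]),proj(d,[x-.026,y,z]),proj(d,[x+.026,y,z]),proj(d,[x,y-.026,z]))
b=im.copy(); b[250:]=0
print("white"); comps(im,d,(b.min(2)>165),.016,60)
b[250:]=255; print("dark"); comps(im,d,b.max(2)<45,s["ee_pos"][2]+.035,60)
```

```text
vstand w10 [0.56473317 0.11633508 0.016     ]
[0.56685349 0.11975785 0.13372986] 0.306362143620049
exp rim [283.51751634 198.71113279] [316.51147972 198.70803729] [250.51844998 198.71422878] [283.5037379  166.14976181]
white
[199   0  34  29 463] [ 0.6137 -0.0141  0.016 ] [np.float64(0.018), np.float64(0.021)] ang 172.7
[277   0  50   9 245] [ 0.5551 -0.0205  0.016 ] [np.float64(0.004), np.float64(0.033)] ang 171.9
[284   7  23  13 201] [ 0.5602 -0.0131  0.016 ] [np.float64(0.007), np.float64(0.015)] ang 171.5
[176  18  12  27 177] [ 0.6368 -0.0024  0.016 ] [np.float64(0.007), np.float64(0.017)] ang -113.3
[263  20  11  10  75] [ 0.5786 -0.0065  0.016 ] [np.float64(0.005), np.float64(0.007)] ang 165.5
[280  31  16  18 197] [0.5644 0.0032 0.016 ] [np.float64(0.008), np.float64(0.012)] ang 137.8
[188  32  24  18 231] [0.6258 0.0035 0.016 ] [np.float64(0.011), np.float64(0.016)] ang -180.0
[298  32  31  20 236] [0.548  0.0027 0.016 ] [np.float64(0.01), np.float64(0.021)] ang -150.3
[  0  48  88  13 431] [0.7356 0.012  0.016 ] [np.float64(0.004), np.float64(0.06)] ang 175.7
[229  49  10 
[... 1173 characters left out ...]
0.009), np.float64(0.018)] ang -163.8
[169 181   8  13  73] [0.6541 0.1084 0.016 ] [np.float64(0.005), np.float64(0.01)] ang -102.2
[363 184  20  11 123] [0.4979 0.1103 0.016 ] [np.float64(0.008), np.float64(0.015)] ang 171.7
[ 21 199  52  15 517] [0.7554 0.1238 0.016 ] [np.float64(0.012), np.float64(0.04)] ang 180.0
[494 215  11  21 139] [0.3938 0.14   0.016 ] [np.float64(0.008), np.float64(0.017)] ang 100.3
[193 235  13  15 105] [0.6359 0.1556 0.016 ] [np.float64(0.008), np.float64(0.013)] ang -128.4
dark
[239 242  18   8 111] [0.5801 0.0904 0.1687] [np.float64(0.003), np.float64(0.006)] ang 180.0
[312 242  18   8 110] [0.5544 0.0904 0.1687] [np.float64(0.003), np.float64(0.006)] ang 180.0
```

Emit:
arm_command --targets '[{"xyz": [0,0.001,-0.06],"twist": [0,0,0],"fingers": 15},{"xyz": [0,0.001,-0.11],"twist": [0,0,0],"fingers": 15},{"xyz": [0,0.001,-0.15],"twist": [0,0,0],"fingers": 15},{"xyz": [0,0.001,-0.175],"twist": [0,0,0],"fingers": 15},{"xyz": [0,0.001,-0.187],"twist": [0,0,0],"fingers": 15},{"xyz": [0,0.001,-0.187],"twist": [0,0,0],"fingers": 15},{"xyz": [0,0.001,-0.187],"twist": [0,0,0],"fingers": 15},{"xyz": [0,0.001,-0.187],"twist": [0,0,0],"fingers": 15}]'

```text
t: 29.05
ee_pos: [0.5677, 0.1208, 0.0414]
tool_rot: [-0.001, 0.708, -0.706, 0.0]
contact_force: [1.0, -0.8, -0.9]
finger_gap: 0.307
grip_force: 30.0
```

Emit:
arm_command --targets '[{"xyz": [0,0,-0.003],"twist": [0,0,0],"fingers": 15},{"xyz": [0,0,-0.005],"twist": [0,0,0],"fingers": 15},{"xyz": [0,0,-0.005],"twist": [0,0,0],"fingers": 15},{"xyz": [0,0,-0.005],"twist": [0,0,0],"fingers": 15}]'

```text
t: 29.38
ee_pos: [0.5678, 0.1201, 0.0388]
tool_rot: [-0.001, 0.707, -0.707, 0.0]
contact_force: [-0.7, 1.6, 3.7]
finger_gap: 0.307
grip_force: 30.0
```

Contact with the floor; release and rise.

Emit:
arm_command --targets '[{"xyz": [0,0,0],"twist": [0,0,0],"fingers": 30},{"xyz": [0,0,0],"twist": [0,0,0],"fingers": 36},{"xyz": [0,0,0],"twist": [0,0,0],"fingers": 45},{"xyz": [0,0,0],"twist": [0,0,0],"fingers": 60},{"xyz": [0,0,0],"twist": [0,0,0],"fingers": 60},{"xyz": [0,0,0.06],"twist": [0,0,0],"fingers": 60},{"xyz": [0,0,0.13],"twist": [0,0,0],"fingers": 60},{"xyz": [0,0,0.2],"twist": [0,0,0],"fingers": 60},{"xyz": [0,0,0.28],"twist": [0,0,0],"fingers": 60},{"xyz": [0,0,0.36],"twist": [0,0,0],"fingers": 60},{"xyz": [0,0,0.42],"twist": [0,0,0],"fingers": 60},{"xyz": [0,0,0.42],"twist": [0,0,0],"fingers": 60}]'

```text
t: 30.38
ee_pos: [0.5709, 0.1206, 0.2564]
tool_rot: [-0.007, 0.708, -0.706, 0.004]
contact_force: [1.0, 0.3, 0.3]
finger_gap: 0.692
grip_force: 0.0
```

Emit:
arm_command --targets '[{"xyz": [-0.1,-0.65,0],"twist": [0,0,0],"fingers": 60},{"xyz": [-0.1,-0.65,0],"twist": [0,0,0],"fingers": 60},{"xyz": [-0.1,-0.65,0],"twist": [0,0,0],"fingers": 60},{"xyz": [-0.1,-0.65,0],"twist": [0,0,0],"fingers": 60},{"xyz": [-0.1,-0.65,0],"twist": [0,0,0],"fingers": 60},{"xyz": [-0.1,-0.65,0],"twist": [0,0,0],"fingers": 60},{"xyz": [-0.1,-0.65,0],"twist": [0,0,0],"fingers": 60},{"xyz": [-0.1,-0.65,0],"twist": [0,0,0],"fingers": 60},{"xyz": [-0.1,-0.65,0],"twist": [0,0,0],"fingers": 60},{"xyz": [-0.1,-0.65,0],"twist": [0,0,0],"fingers": 60},{"xyz": [-0.1,-0.65,0],"twist": [0,0,0],"fingers": 60}]'

```text
t: 31.3
ee_pos: [0.5172, -0.2052, 0.2477]
tool_rot: [0.0, 0.707, -0.707, -0.0]
contact_force: [0.5, 0.3, 0.5]
finger_gap: 0.688
grip_force: 0.0
```

Run:
```python
from h import *
s=telemetry.observe(); print(s["ee_pos"],s["finger_gap"])
im,d=snap("wrist","w17"); b=im.copy(); b[250:]=255; h=cv2.cvtColor(im,cv2.COLOR_BGR2HSV)
print("bottle cap exp",proj(d,[.559,-.3755,.124])); comps(im,d,b.max(2)<45,.124,150)
print("yellow"); comps(im,d,(h[:,:,0]>22)&(h[:,:,0]<35)&(h[:,:,1]>110)&(h[:,:,2]>80),.010,300)
for n in("scene","side"):
    im,d=snap(n,n+"17"); h=cv2.cvtColor(im,cv2.COLOR_BGR2HSV)
    print(n,"exp vial cap/base",proj(d,[.567,.1185,.076]).round(),proj(d,[.567,.1185,.004]).round(),"bottle cap/base",proj(d,[.559,-.3755,.124]).round(),proj(d,[.559,-.3755,.004]).round())
    m=(im.max(2)<60); m2=((h[:,:,0]<18)&(h[:,:,1]>100)&(h[:,:,2]<110))|m
    nn,l,st,c=cv2.connectedComponentsWithStats(m2.astype(np.uint8)*255)
    for i in range(1,nn):
        if 60<st[i,4]<3000 and 150<c[i][0]<450 and 120<c[i][1]<320: print(st[i],c[i].round(1))
```

```text
[ 0.51717128 -0.20520681  0.24766327] 0.6880616860893869
bottle cap exp [221.59402264 -47.94799032]
[217   0  48  23 399] [ 0.5466 -0.3391  0.124 ] [np.float64(0.01), np.float64(0.034)] ang -165.1
[225   0  63  47 339] [ 0.5336 -0.3289  0.124 ] [np.float64(0.015), np.float64(0.051)] ang -150.5
yellow
[ 229  102   34  107 2957] [ 0.5611 -0.2188  0.01  ] [np.float64(0.031), np.float64(0.117)] ang -96.9
scene exp vial cap/base [246. 171.] [247. 190.] bottle cap/base [405. 221.] [396. 255.]
[ 313   63   65  115 2727] [344.4 131.1]
[243 170   8  21 148] [246.5 180.6]
[390 217  22  41 668] [400.6 237.1]
[241 223  14  32 386] [247.4 238.7]
[381 251  33  18  85] [393.9 263.2]
[ 229  275   67   84 1661] [267.  319.2]
[232 306  33  24 324] [246.7 317.2]
[288 310  11  10  69] [294.3 314.8]
side exp vial cap/base [268. 161.] [269. 178.] bottle cap/base [380. 247.] [373. 278.]
[ 289  113   79   62 1578] [334.3 137.8]
[373 140  12  10  66] [378.2 144.9]
[283 152  41  38 310] [304.4 171.6]
[331 157  12  22 153] [335.9 167.3]
[355 275  34  20  81] [369.6 289. ]
```

```bash
python3 -c "
from h import *
print(robot.sign_off())"
```

```text
the job is handed in; nothing more can be done
None
```

The job is handed in at about 31 s of the 131 s allowed. By the last measurements the bottle and vial stand upright in their stands, the trough lies flat in its holder and one tube rests in each cradle lane; no verdict came back, and I kept clear of the blue rack but did not re-measure it.

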